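Find the binding damper lever on the dental-lab dust extraction

TASK

One of the three extraction dampers on this dental-lab bench binds: feel for it by swinging each lever from shut towards open, pushing gently on its upright handle without squeezing it (about 10 N is enough to tell a tight lever from a binding one; never go over 20 N). Leave each lever that comes right round, even a tight one, fully open at its stop; do not force the one that binds part-way, but once you have felt where it stops swing it back until it is fully shut. Leave the other things on the bench alone.

Things in the scene. Friction and masses are not known exactly. Their poses are not given: they have to be found in the camera images.
- lever_a (a joint): Angle of lever a about its upright pivot, rad. 0 = fully shut, lever square across its duct, at the shut stop; grows as it turns clockwise seen from above; 1.571 = fully open, lever along the duct pointing to the suction mouth, at the open stop. Starts near shut (0.05 to 0.30). The lever stays wherever it is left, (its angle is that of the hub, not of the flexing bar).
- pivot_a (a point): Point on the upright axis of lever a, at the height of its flat bar, 110 mm above the bench. Axes of the fixed fitting: -x along the duct to the suction mouth, z up. At lever angle q the handle lies at 90 mm x (-sin q, -cos q) in x, y from here. One of the three levers binds: it turns with 2 to 3 N at the handle, then stops dead somewhere between 0.5 and 1.2 rad.
- handle_a (a point): Middle of the upright black round handle peg of lever a: 16 mm diameter, top 159 mm above the bench, this point 136 mm; the steel bar under it (18 mm wide, 98 mm long from the pivot) ends at 113 mm. The bar is springy: at the peg it yields sideways about 1 mm per N. A sound lever needs 1.5 N (easy) to 3.5 N (tight) at the peg, all the way round.
- lever_b (a joint): Angle of lever b about its upright pivot, rad. 0 = fully shut, lever square across its duct, at the shut stop; grows as it turns clockwise seen from above; 1.571 = fully open, lever along the duct pointing to the suction mouth, at the open stop. Starts near shut (0.05 to 0.30). The lever stays wherever it is left, (its angle is that of the hub, not of the flexing bar).
- pivot_b (a point): Point on the upright axis of lever b, at the height of its flat bar, 110 mm above the bench. Axes of the fixed fitting: -x along the duct to the suction mouth, z up. At lever angle q the handle lies at 90 mm x (-sin q, -cos q) in x, y from here. One of the three levers binds: it turns with 2 to 3 N at the handle, then stops dead somewhere between 0.5 and 1.2 rad.
- handle_b (a point): Middle of the upright black round handle peg of lever b: 16 mm diameter, top 159 mm above the bench, this point 136 mm; the steel bar under it (18 mm wide, 98 mm long from the pivot) ends at 113 mm. The bar is springy: at the peg it yields sideways about 1 mm per N. A sound lever needs 1.5 N (easy) to 3.5 N (tight) at the peg, all the way round.
- lever_c (a joint): Angle of lever c about its upright pivot, rad. 0 = fully shut, lever square across its duct, at the shut stop; grows as it turns clockwise seen from above; 1.571 = fully open, lever along the duct pointing to the suction mouth, at the open stop. Starts near shut (0.05 to 0.30). The lever stays wherever it is left, (its angle is that of the hub, not of the flexing bar).
- pivot_c (a point): Point on the upright axis of lever c, at the height of its flat bar, 110 mm above the bench. Axes of the fixed fitting: -x along the duct to the suction mouth, z up. At lever angle q the handle lies at 90 mm x (-sin q, -cos q) in x, y from here. One of the three levers binds: it turns with 2 to 3 N at the handle, then stops dead somewhere between 0.5 and 1.2 rad.
- handle_c (a point): Middle of the upright black round handle peg of lever c: 16 mm diameter, top 159 mm above the bench, this point 136 mm; the steel bar under it (18 mm wide, 98 mm long from the pivot) ends at 113 mm. The bar is springy: at the peg it yields sideways about 1 mm per N. A sound lever needs 1.5 N (easy) to 3.5 N (tight) at the peg, all the way round.
- cast_1: Bystander, to be left alone: plaster dental cast, 50 x 58 x 27 mm, in front of a suction mouth. Origin at its underside.
- cast_2: Bystander, to be left alone: plaster dental cast, 50 x 58 x 27 mm, in front of a suction mouth. Origin at its underside.
- cup: Bystander, to be left alone: white cup, 52 mm wide, 55 mm tall, between the fittings. Origin at its underside.
- jar: Bystander, to be left alone: small white jar, 48 mm wide, 60 mm tall, between the fittings. Origin at its underside.
- spatula: Bystander, to be left alone: spatula 170 mm long, lying on the bench. Origin at its underside.
- brush: Bystander, to be left alone: brush 150 mm long, lying on the bench. Origin at its underside.
- mixing_bowl: Bystander, to be left alone: black rubber mixing bowl, 120 mm wide, 55 mm tall. Origin at its underside.
- damper_a: Bare-metal fitting under lever a, fixed to the bench, and the lever on it; origin on the bench straight below the pivot, axes as pivot_a. Level duct 70 mm across; flared mouth (96 mm wide) 130 mm in front (-x) of the pivot, elbow 85 mm behind it going down into the bench. Apart from lever and handle nothing of it stands above 115 mm.
- damper_b: Bare-metal fitting under lever b, fixed to the bench, and the lever on it; origin on the bench straight below the pivot, axes as pivot_b. Level duct 70 mm across; flared mouth (96 mm wide) 130 mm in front (-x) of the pivot, elbow 85 mm behind it going down into the bench. Apart from lever and handle nothing of it stands above 115 mm.
- damper_c: Bare-metal fitting under lever c, fixed to the bench, and the lever on it; origin on the bench straight below the pivot, axes as pivot_c. Level duct 70 mm across; flared mouth (96 mm wide) 130 mm in front (-x) of the pivot, elbow 85 mm behind it going down into the bench. Apart from lever and handle nothing of it stands above 115 mm.

How it is judged:
By the outcome, as a careful person would: the job done as asked, in the order asked, and still so for the second after the job is handed in, with the robot touching nothing.
It also fails if it takes over 67 s, if anything falls off the work surface, if the arm or the gripper's body presses on something with over 40 N, if the wrist force passes 120 N, or if a joint passes its speed limit or range.

ROBOT

A 7-joint arm with a two-finger parallel gripper is mounted at the origin on the work surface. World frame = base frame: x ahead of the robot, y to its left, z up, the work surface at z = 0. Lengths are in m, angles in rad, forces in N, time in s.
With the tool pointing down it reaches from about 0.4 to 0.875 m from the base axis. Payload 19.3 kg.
Tool frame: the origin (TCP) lies midway between the tips of the shut fingers; the grasp point (between the pads) lies 19 mm behind it; z points along the fingers, y is the direction in which the jaws open and shut (so a half turn about z gives the same grasp; the last joint's range is limited). The gripper opens to 85 mm and grips with 20 to 120 N. Pads are 22 mm wide; open, the fingers measure 114 mm over their backs; the gripper's body (76 mm by 85 mm) begins 54 mm behind the grasp point. The pads swing forward as they close: fully open they stand 13 mm farther back than shut.
Start: joints at [1.212, 0.521, -0.036, 1.599, 0.021, 1.021, -0.113], TCP at [0.178, -0.599, 0.231] pointing down, gripper open.
Joint ranges: [-2.91, 2.91], [-0.3, 2.13], [-1.5, 1.42], [0.17, 2.43], [-1.26, 4.41], [0.16, 1.93], [-2.52, 2.52]. Speed limits (rad/s): [1.89, 1.89, 2.39, 2.39, 3.01, 3.01, 3.01].

INTERFACE

Orientations are given as a unit quaternion [w, x, y, z].
In Python, from bench import bot, eyes, ticket gives the robot as it stands.
- The arm moves only by the tool move_arm, never from a script. Its argument "steps" is a list of rows, each a list of 3 entries, a list of its own where there are three numbers: the shift along the tool's x, y, z in mm, then the turn, a rotation vector about the tool's x, y, z in rad, then the opening in per cent of the stroke, from 0 (shut) to 100 (fully open). In form: [[[tx, ty, tz], [ax, ay, az], fingers], ...]. A call has exactly 10 rows; each row shifts and turns the commanded pose from where the row before left it, along the tool's axes as they then stand; what a row does not reach is not made up. A row lasts 1/10 s, in which the tool goes at most 50 mm and 8.59 degrees, less where a joint would pass 70% of its speed; a pose out of reach is approached as far as the arm can. A call is refused whole if a number of a shift passes 50 or a number of a turn 0.15, either way. A call with a gripper value outside its range is refused whole. The fingers move at their own pace and stop on an object; "squeeze" is the grip in N (left out, the last holds). Time passes only in rows, so rows that do not move let the fingers close, or fill a call up. It gives the time, the measured TCP pose, the force and the opening at its end, in the units of the state.
- bot.get_state(): the state, without advancing time (a new reading comes with each control period).
- eyes.get_image(name): name is "scene" or "top" or "wrist"; returns the picture (420x560x3 uint8, red, green, blue); there is no depth.
- eyes.camera_info(name): a dict with "fx", "fy", "cx", "cy" (pixels), "view" (4x4, takes a point from world to camera coordinates). Camera axes: x right, y down, z forward; pixel columns grow to the right and rows downward; lengths in m; the calibration is good to about 2 mm. The wrist camera is an equidistant fisheye: a pixel r from the principal point sees the ray r / f radians off the axis. A picture is of the moment at which its call begins: read the wrist's pose just before it. camera_info takes no time and is no camera call; for the wrist camera it gives the pose at the moment of the call.
- ticket.job_done(): hands the job in, once; it reports no verdict.
Trained networks look in the newest picture that a camera, given by its name, has taken for a name from the list of things; names that differ only in an ending like _2 or _b are one class to them, and where a whole thing is asked for, a point or a joint stands for the part that bears it (a point fixed in the world has none). Each returns a list of dicts, best first, with "conf" (0 to 1); they miss things now and then, are a little off and sometimes report something else, mostly with a low value. They report only what shows in the picture. A call takes as long as a camera call.
- eyes.spot_in(target, camera): "position" ([column, row] in pixels, amid what is visible of it).
- eyes.cut_out(target, camera): "pixels" (420x560 bool, what is visible of it) and "position" ([column, row] in pixels, amid what is visible of it).
- eyes.mark_of(target, camera): "position" ([column, row] in pixels: a listed point, or the origin of a listed thing).
The state is a dict: "t": time; "q": joint angles; "joint_velocities": joint speeds; "tau": joint torques, N m; "eef_pos": TCP position; "ee_rot": TCP orientation; "contact_force": force on the tool from outside, world axes, zero at the start; "moment": the same for the moment, N m; "gripper_width": finger opening in m.
Only numpy, scipy, OpenCV 4.12 (cv2) and the standard library are available. Lean on these libraries where they do the work, as an engineer would, in place of code of your own. Each camera call takes 0.05 s, during which the arm holds its last target.

## Working session

There is one attempt and no reset: what is moved stays moved. The work goes in short steps, Python scripts to look and compute and a tool call to move; the robot and the scene stay as the last step left them, time stands still between calls to the robot, and variables do not carry over. Pictures are saved under pics/ and viewed, and the job is handed in when it is done.

Besides the shell and the picture viewer there is one more tool, called after "Call:" as name([rows], argument=value, ...), one row to a line, values as JSON. move_arm: Moves the arm, as the interface text tells. Its arguments: {"type":"object","properties":{"steps":{"type":"array","items":{"type":"array"}},"squeeze":{"type":"number"}},"required":["steps"]}

```bash
ls; mkdir -p pics; cat > h.py <<'E'
import numpy as np, cv2
from bench import bot, eyes, ticket
np.set_printoptions(precision=4,suppress=True)
def save(n,f):
    im=eyes.get_image(n); cv2.imwrite('pics/'+f,im[:,:,::-1]); return im
def ray(n,px,info=None):
    c=info or eyes.camera_info(n); V=np.array(c['view']); R=V[:3,:3]; o=-R.T@V[:3,3]
    a=(px[0]-c['cx'])/c['fx']; b=(px[1]-c['cy'])/c['fy']
    if n=='wrist':
        th=np.hypot(a,b); d=np.array([np.sin(th)*a/th,np.sin(th)*b/th,np.cos(th)]) if th>0 else np.array([0,0,1.])
    else: d=np.array([a,b,1.])
    return o,R.T@d
def atz(n,px,z,info=None):
    o,d=ray(n,px,info); return o+d*(z-o[2])/d[2]
def proj(n,p,info=None):
    c=info or eyes.camera_info(n); V=np.array(c['view']); q=V[:3,:3]@np.array(p)+V[:3,3]
    if n=='wrist':
        r=np.hypot(q[0],q[1]); th=np.arctan2(r,q[2]); return np.array([c['cx']+c['fx']*th*q[0]/r,c['cy']+c['fy']*th*q[1]/r])
    return np.array([c['cx']+c['fx']*q[0]/q[2],c['cy']+c['fy']*q[1]/q[2]])
def st():
    s=bot.get_state(); print('t',s['t'],'pos',np.array(s['eef_pos']),'rot',np.array(s['ee_rot']),'F',np.array(s['contact_force']),'w',s['gripper_width']); return s
E
python3 - <<'E'
from h import *
s=st()
save('top','t0.png');save('scene','s0.png')
for tgt,z in (('handle_a',.136),('pivot_a',.11)):
    for cam in ('top','scene'):
        for d in eyes.mark_of(tgt,cam): print(tgt,cam,d['conf'],np.array(d['position']),atz(cam,d['position'],z))
E
```

```text
pics
t 0.0 pos [ 0.1779 -0.5988  0.2307] rot [-0.0006  0.9896  0.1439 -0.0001] F [-0.2683 -0.049   1.1763] w 0.08542774935858116
handle_a top 0.8 [325.6 231. ] [ 0.5191 -0.0929  0.136 ]
handle_a top 0.53 [420.7 207.7] [ 0.5955 -0.37    0.136 ]
handle_a top 0.46 [237.1 205.8] [0.585  0.1668 0.136 ]
handle_a scene 0.79 [148.9 319.4] [ 0.5854 -0.3741  0.136 ]
handle_a scene 0.76 [320.  179.5] [0.5762 0.1602 0.136 ]
handle_a scene 0.56 [234.7 221.5] [ 0.5213 -0.0901  0.136 ]
pivot_a top 0.94 [294.5 220.4] [ 0.5492 -0.0031  0.11  ]
pivot_a top 0.71 [205.4 205.6] [0.5854 0.2627 0.11  ]
pivot_a top 0.7 [390.5 203. ] [ 0.6098 -0.2881  0.11  ]
pivot_a scene 0.98 [194.3 304.9] [ 0.612  -0.2866  0.11  ]
pivot_a scene 0.83 [267.7 214. ] [ 0.546 -0.004  0.11 ]
pivot_a scene 0.8 [345.3 173.6] [0.5965 0.2469 0.11  ]
```

View pics/t0.png

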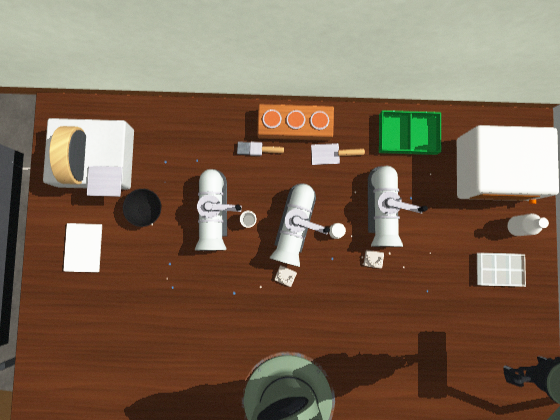

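View pics/s0.png

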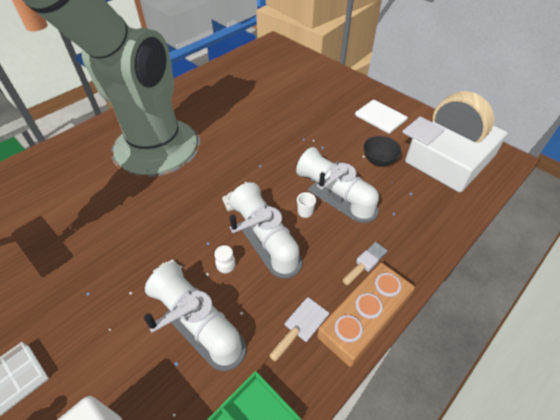

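Top view: three fittings (columns ≈ 210, 295, 387), with mouths towards the robot and handles pointing to -y. Next I'll measure pivots, pegs and yaws more closely.

```bash
python3 - <<'E'
from h import *
from scipy.optimize import least_squares
ti,si=eyes.camera_info('top'),eyes.camera_info('scene')
print(ti['fx'],np.array(ti['view']));
def tri(a,b):
    o1,d1=ray('top',a,ti);o2,d2=ray('scene',b,si)
    A=np.stack([d1,-d2],1);x=np.linalg.lstsq(A,o2-o1,rcond=None)[0]
    p,q=o1+d1*x[0],o2+d2*x[1];return (p+q)/2,np.linalg.norm(p-q)
H=[((237.1,205.8),(320,179.5)),((325.6,231),(234.7,221.5)),((420.7,207.7),(148.9,319.4))]
P=[((205.4,205.6),(345.3,173.6)),((294.5,220.4),(267.7,214)),((390.5,203),(194.3,304.9))]
for h,p in zip(H,P):
    a,b=tri(*h),tri(*p); print('handle',*a,'pivot',*b)
save('top','t1.png')
for d in eyes.cut_out('damper_a','top'):
    m=d['pixels']; ys,xs=np.nonzero(m)
    X=np.array([atz('top',(x,y),.07,ti)[:2] for x,y in zip(xs,ys)]); c=X.mean(0); w,v=np.linalg.eigh(np.cov((X-c).T)); a=v[:,1]; a=a*np.sign(a[0])
    print(d['conf'],len(xs),c,'yaw',np.arctan2(a[1],a[0]))
for n in('top','scene'):
    im=cv2.imread(f'pics/{n[0]}0.png')
    c=im[160:275,180:440] if n=='top' else im[140:370,130:390]
    k=3 if n=='top' else 2.6
    cv2.imwrite(f'pics/{n}z.png',cv2.resize(c,None,fx=k,fy=k,interpolation=cv2.INTER_CUBIC))
E
```

```text
470.35328229810244 [[ 0.0291 -0.9995  0.0084  0.0453]
 [-0.9949 -0.0298 -0.0964  0.5873]
 [ 0.0966 -0.0055 -0.9953  1.4518]
 [ 0.      0.      0.      1.    ]]
handle [0.5808 0.1629 0.1379] 0.010771679764133936 pivot [0.5867 0.2648 0.0902] 0.0018823219408060728
handle [ 0.5202 -0.0914  0.1361] 0.003581181896970412 pivot [ 0.5481 -0.004   0.112 ] 0.002852545514612017
handle [ 0.5926 -0.3712  0.1442] 0.008457543819574052 pivot [ 0.6106 -0.2874  0.1088] 0.0024869061534384786
0.87 2566 [ 0.6031 -0.2817] yaw 0.05204879450060599
0.74 2420 [ 0.5391 -0.0088] yaw -0.23866143811887935
0.66 2289 [0.5756 0.245 ] yaw 0.012071136722100036
```

View pics/topz.png

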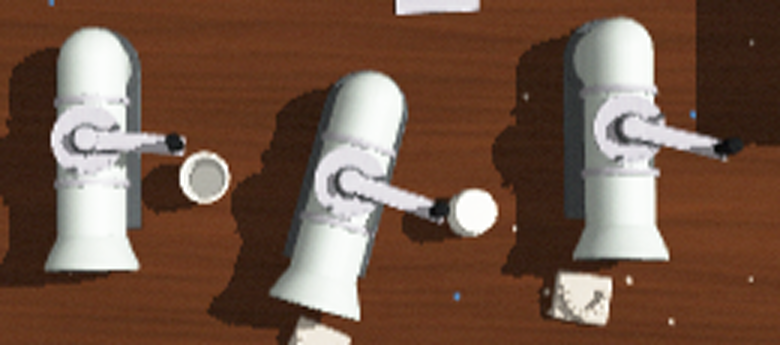

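View pics/scenez.png

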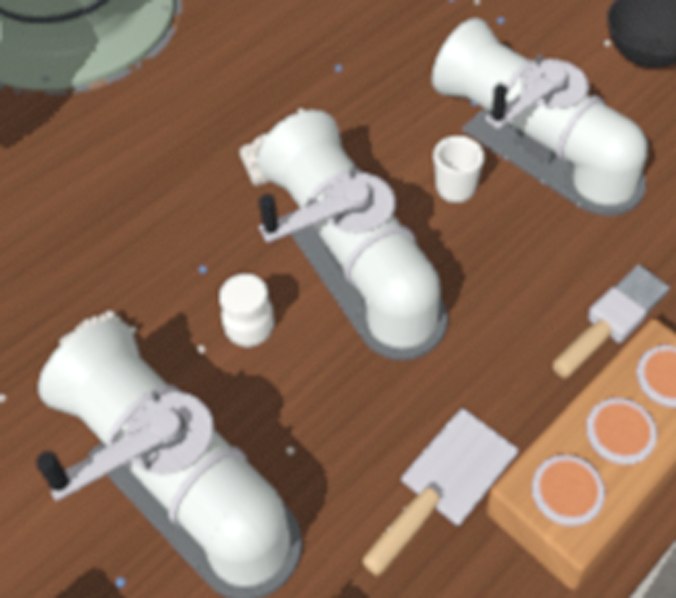

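```bash
python3 - <<'E'
from h import *
ti,si=eyes.camera_info('top'),eyes.camera_info('scene')
H=[((238.7,207.7),(321.9,179.6)),((326.7,229.7),(233.1,221.9)),((422.3,209.3),(150,321.2))]
P=[((209,205.7),(340.8,171.5)),((296.7,220.7),(267.3,216.9)),((390,202.3),(196.2,304.6))]
for n,h,p in zip(('left','mid','right'),H,P):
    h1,h2=atz('top',h[0],.136,ti),atz('scene',h[1],.136,si)
    p1,p2=atz('top',p[0],.115,ti),atz('scene',p[1],.115,si)
    print(n,'H',h1[:2],h2[:2],'P',p1[:2],p2[:2],[np.linalg.norm((a-b)[:2]) for a,b in((h1,p1),(h2,p2))],[np.arctan2(*(a-b)[1::-1]) for a,b in((h1,p1),(h2,p2))])
E
```

```text
left H [0.5795 0.1619] [0.58   0.1634] P [0.5849 0.2514] [0.5852 0.2402] [np.float64(0.08961624125639962), np.float64(0.07692962201359384)] [np.float64(-1.6312758059582348), np.float64(-1.6380442281081318)]
mid H [ 0.5229 -0.096 ] [ 0.5195 -0.0936] P [ 0.5482 -0.0094] [ 0.5549 -0.0139] [np.float64(0.09024115790984033), np.float64(0.08714115966245277)] [np.float64(-1.854104475068433), np.float64(-1.9893299898545225)]
right H [ 0.5909 -0.3747] [ 0.5902 -0.3747] P [ 0.6112 -0.2853] [ 0.6169 -0.2843] [np.float64(0.09161425074881042), np.float64(0.09427363957793801)] [np.float64(-1.7943671633521445), np.float64(-1.8578077433113938)]
```

```bash
cat >> h.py <<'E'
from scipy.spatial.transform import Rotation as Ro
def Rm(s): w,x,y,z=s['ee_rot']; return Ro.from_quat([x,y,z,w])
def Rd(psi): return Ro.from_matrix(np.array([[np.cos(psi),np.sin(psi),0],[np.sin(psi),-np.cos(psi),0],[0,0,-1]]))
def emit(path,fing,R0,p0):
    """path: list of (pos,psi)"""
    out=[]
    for p,psi in path:
        R1=Rd(psi) ; t=np.round(R0.inv().apply(np.array(p)-p0)*1000,1); r=np.round((R0.inv()*R1).as_rotvec(),3)
        out.append([t.tolist(),r.tolist(),fing]); p0=p0+R0.apply(t/1000); R0=R0*Ro.from_rotvec(r)
    print('['+','.join(str(o).replace(' ','') for o in out)+']')
def plan(p,psi,fing,n=10,n1=10):
    s=st(); R0=Rm(s); p0=np.array(s['eef_pos']); x=R0.as_matrix()[:,0]; a0=np.arctan2(x[1],x[0]); print('psi0',a0,'-> ',psi)
    path=[]
    for i in range(1,n1+1):
        f=min(1,i/n); path.append((p0+(np.array(p)-p0)*f,a0+(psi-a0)*f))
    emit(path,fing,R0,p0)
PIV={'left':(.5849,.2512),'mid':(.5482,-.0094),'right':(.6112,-.2855)}
def lpos(n,hd,off,z,Rr=.09):
    """TCP when handle direction (world angle) is hd, ahead of peg by off along opening"""
    r=np.array([np.cos(hd),np.sin(hd)]); t=np.array([r[1],-r[0]]) # clockwise tangent
    return np.array([*(np.array(PIV[n])+Rr*r+off*t),z]), hd+np.pi
E
python3 - <<'E'
from h import *
p,psi=lpos('right',-1.797,0,.231)
plan(p,psi,40)
E
```

```text
t 0.4 pos [ 0.178  -0.5991  0.2312] rot [-0.0001  0.9896  0.1439 -0.    ] F [0.2501 0.0527 0.2244] w 0.08554212908595256
psi0 0.2887926291987931 ->  1.3445926535897932
[[[46.0,-9.9,0.0],[-0.0,-0.0,-0.106],40],[[46.8,-4.9,0.0],[-0.0,-0.0,-0.105],40],[[47.1,-0.1,0.1],[-0.0,-0.0,-0.106],40],[[46.8,5.0,-0.0],[-0.0,-0.0,-0.105],40],[[46.1,9.8,0.0],[-0.0,-0.0,-0.106],40],[[44.7,14.7,0.0],[-0.0,-0.0,-0.105],40],[[43.0,19.2,0.0],[-0.0,-0.0,-0.106],40],[[40.6,23.7,0.1],[-0.0,-0.0,-0.106],40],[[38.0,27.9,-0.0],[-0.0,-0.0,-0.105],40],[[34.8,31.7,0.0],[-0.0,-0.0,-0.106],40]]
```

Call:
move_arm([
  [[46,-10,0],[0,0,-0.105],40],
  [[46.8,-5,0],[0,0,-0.105],40],
  [[47,0,0],[0,0,-0.105],40],
  [[46.8,5,0],[0,0,-0.105],40],
  [[46,9.8,0],[0,0,-0.105],40],
  [[44.7,14.7,0],[0,0,-0.105],40],
  [[43,19.2,0],[0,0,-0.106],40],
  [[40.6,23.7,0],[0,0,-0.106],40],
  [[38,28,0],[0,0,-0.106],40],
  [[34.8,31.7,0],[0,0,-0.106],40],
], squeeze=20)

```text
t: 1.4
eef_pos: [0.5929, -0.3731, 0.2314]
ee_rot: [0.0, 0.782, 0.624, -0.0]
contact_force: [1.3, -0.8, 0.7]
gripper_width: 0.034
```

```bash
python3 - <<'E'
from h import *
p,psi=lpos('right',-1.797,0,.231)
save('wrist','w1.png')
plan(p,psi,40,n=2)
p[2]=.12
plan(p,psi,40,n=7)
for q in ([*p[:2],.231],):pass
print('peg top px',proj('wrist',[*lpos('right',-1.797,0,.1)[0][:2],.159]))
E
```

```text
t 1.45 pos [ 0.5995 -0.3665  0.2309] rot [-0.0004  0.7772  0.6293  0.0025] F [ 2.427   9.0344 -1.9064] w 0.034054605715044525
psi0 1.361255216918909 ->  1.3445926535897932
[[[-4.2,-3.4,-0.1],[0.002,-0.004,0.008],40],[[-4.1,-3.4,-0.0],[0.0,-0.0,0.009],40],[[-0.0,-0.0,-0.0],[0.0,-0.0,-0.0],40],[[-0.0,-0.0,-0.0],[0.0,-0.0,-0.0],40],[[-0.0,-0.0,-0.0],[0.0,-0.0,-0.0],40],[[-0.0,-0.0,-0.0],[0.0,-0.0,-0.0],40],[[-0.0,-0.0,-0.0],[0.0,-0.0,-0.0],40],[[-0.0,-0.0,-0.0],[0.0,-0.0,-0.0],40],[[-0.0,-0.0,-0.0],[0.0,-0.0,-0.0],40],[[-0.0,-0.0,-0.0],[0.0,-0.0,-0.0],40]]
t 1.45 pos [ 0.5995 -0.3665  0.2309] rot [-0.0004  0.7772  0.6293  0.0025] F [ 2.427   9.0344 -1.9064] w 0.034054605715044525
psi0 1.361255216918909 ->  1.3445926535897932
[[[-1.3,-1.0,15.8],[0.002,-0.004,0.002],40],[[-1.2,-1.0,15.9],[0.0,-0.0,0.003],40],[[-1.2,-1.0,15.8],[0.0,-0.0,0.002],40],[[-1.2,-1.0,15.9],[0.0,-0.0,0.003],40],[[-1.2,-0.9,15.8],[0.0,-0.0,0.002],40],[[-1.2,-1.0,15.9],[0.0,-0.0,0.002],40],[[-1.2,-1.0,15.8],[0.0,-0.0,0.003],40],[[0.0,0.0,0.0],[0.0,-0.0,-0.0],40],[[0.0,0.0,0.0],[0.0,-0.0,-0.0],40],[[0.0,0.0,0.0],[0.0,-0.0,-0.0],40]]
peg top px [267.3118 235.243 ]
```

View pics/w1.png

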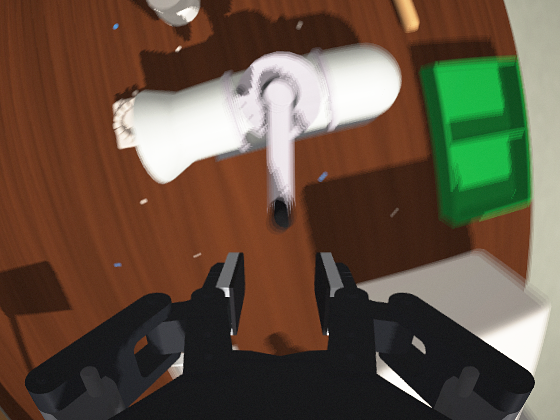

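Call:
move_arm([
  [[0,0,9],[0,0,0],40],
  [[0,0,9],[0,0,0],40],
  [[0,0,9],[0,0,0],40],
  [[0,0,9],[0,0,0],40],
  [[0,0,9],[0,0,0],40],
  [[0,0,0],[0,0,0],40],
  [[0,0,0],[0,0,0],40],
  [[0,0,0],[0,0,0],40],
  [[0,0,0],[0,0,0],40],
  [[0,0,0],[0,0,0],40],
])

```text
t: 2.45
eef_pos: [0.5915, -0.3743, 0.1866]
ee_rot: [0.0, 0.783, 0.622, 0.0]
contact_force: [-0.4, -0.2, -0.1]
gripper_width: 0.0343
```

```bash
python3 - <<'E'
from h import *
p,psi=lpos('right',-1.797,0,.122)
st();save('wrist','w2.png')
plan(p,psi,40,n=5)
print('peg top px',proj('wrist',[*p[:2],.159]),'pivot',proj('wrist',[.6112,-.2855,.115]))
E
```

```text
t 2.45 pos [ 0.5915 -0.3743  0.1866] rot [0.0002 0.783  0.622  0.0001] F [-0.3715 -0.1983 -0.1217] w 0.03425178014657705
t 2.5 pos [ 0.5915 -0.3742  0.1866] rot [0.0002 0.783  0.6221 0.0001] F [-0.7294  0.1818 -0.5674] w 0.03435121689232568
psi0 1.3427710420888497 ->  1.3445926535897932
[[[0.2,-0.1,12.9],[0.0,0.0,-0.0],40],[[0.1,-0.2,12.9],[0.0,0.0,-0.001],40],[[0.2,-0.1,12.9],[0.0,0.0,-0.0],40],[[0.2,-0.2,12.9],[0.0,0.0,-0.0],40],[[0.2,-0.1,13.0],[0.0,0.0,-0.001],40],[[-0.0,-0.0,-0.0],[0.0,0.0,0.0],40],[[-0.0,-0.0,-0.0],[0.0,0.0,0.0],40],[[-0.0,-0.0,-0.0],[0.0,0.0,0.0],40],[[-0.0,-0.0,-0.0],[0.0,0.0,0.0],40],[[-0.0,-0.0,-0.0],[0.0,0.0,0.0],40]]
peg top px [275.6408 246.2437] pivot [275.9149  89.4766]
```

View pics/w2.png

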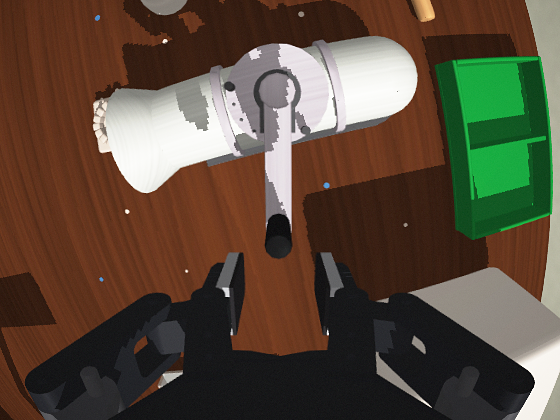

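Call:
move_arm([
  [[0,0,13],[0,0,0],40],
  [[0,0,13],[0,0,0],40],
  [[0,0,13],[0,0,0],40],
  [[0,0,13],[0,0,0],40],
  [[0,0,12],[0,0,0],40],
  [[0,0,0],[0,0,0],40],
  [[0,-2,0],[0,0,0],40],
  [[0,-2,0],[0,0,0],40],
  [[0,-2,0],[0,0,0],40],
  [[0,-2,0],[0,0,0],40],
])

```text
t: 3.5
eef_pos: [0.5836, -0.3725, 0.1228]
ee_rot: [0.0, 0.783, 0.622, 0.0]
contact_force: [1.2, -1.3, 0.2]
gripper_width: 0.034
```

```bash
cat >> h.py <<'E'
def arc(dq,off=9,R=90,n=10,f=40):
    d=dq/n; c,s=np.cos(d),np.sin(d); print('row',[round(R*(1-c)+off*s,2),round(off*(1-c)-R*s,2),0],round(d,4))
def rd(n):
    s=st(); p=np.array(s['eef_pos'])[:2]-np.array(PIV[n]); x=Rm(s).as_matrix()[:,0]; psi=np.arctan2(x[1],x[0]); y=Rm(s).as_matrix()[:,1]
    F=np.array(s['contact_force']); print('hd',psi-np.pi,'pivot in tool (mm): x',-p@x[:2]*1000,'y',-p@y[:2]*1000,'F along push(-y)',-F@y,'x',F@x)
E
python3 - <<'E'
from h import *
rd('right'); arc(.13); arc(.2)
E
```

```text
t 3.5 pos [ 0.5836 -0.3725  0.1228] rot [0.0003 0.783  0.622  0.0001] F [ 1.2457 -1.2592  0.1697] w 0.034043509124600434
hd -1.798926719451469 pivot in tool (mm): x 90.9723785386262 y 7.256944410403912 F along push(-y) -1.4983007354088833 x -0.9449310376371461
row [np.float64(0.12), np.float64(-1.17), 0] 0.013
row [np.float64(0.2), np.float64(-1.8), 0] 0.02
```

Call:
move_arm([
  [[0.2,-1.8,0],[0,0,0.02],40],
  [[0.2,-1.8,0],[0,0,0.02],40],
  [[0.2,-1.8,0],[0,0,0.02],40],
  [[0.2,-1.8,0],[0,0,0.02],40],
  [[0.2,-1.8,0],[0,0,0.02],40],
  [[0.2,-1.8,0],[0,0,0.02],40],
  [[0.2,-1.8,0],[0,0,0.02],40],
  [[0.2,-1.8,0],[0,0,0.02],40],
  [[0.2,-1.8,0],[0,0,0.02],40],
  [[0.2,-1.8,0],[0,0,0.02],40],
])

```text
t: 4.5
eef_pos: [0.567, -0.3648, 0.1223]
ee_rot: [-0.0, 0.842, 0.54, 0.0]
contact_force: [1.1, -0.8, 0.2]
gripper_width: 0.0342
```

```bash
python3 - <<'E'
from h import *
rd('right')
E
```

```text
t 4.5 pos [ 0.567  -0.3648  0.1223] rot [-0.      0.8416  0.5401  0.    ] F [ 1.1475 -0.7909  0.1919] w 0.034210029667310606
hd -2.000516808866489 pivot in tool (mm): x 90.45974046091753 y 7.109749397317182 F along push(-y) -1.3726351079282564 x -0.24088418729871766
```

Call:
move_arm([
  [[0.14,-1.26,0],[0,0,0.014],40],
  [[0.14,-1.26,0],[0,0,0.014],40],
  [[0.14,-1.26,0],[0,0,0.014],40],
  [[0.14,-1.26,0],[0,0,0.014],40],
  [[0.14,-1.26,0],[0,0,0.014],40],
  [[0.14,-1.26,0],[0,0,0.014],40],
  [[0.14,-1.26,0],[0,0,0.014],40],
  [[0.14,-1.26,0],[0,0,0.014],40],
  [[0.14,-1.26,0],[0,0,0.014],40],
  [[0.14,-1.26,0],[0,0,0.014],40],
])

```text
t: 5.5
eef_pos: [0.5566, -0.3576, 0.1223]
ee_rot: [-0.0, 0.877, 0.48, -0.0]
contact_force: [-0.1, -1.3, 0.5]
gripper_width: 0.0343
```

```bash
python3 - <<'E'
from h import *
rd('right'); save('top','t2.png')
im=cv2.imread('pics/t2.png')[160:275,340:440]
cv2.imwrite('pics/t2z.png',cv2.resize(im,None,fx=5,fy=5,interpolation=cv2.INTER_CUBIC))
E
```

```text
t 5.5 pos [ 0.5566 -0.3576  0.1223] rot [-0.      0.8772  0.4801 -0.    ] F [-0.0904 -1.2597  0.5467] w 0.034338810726925593
hd -2.1400396305946394 pivot in tool (mm): x 90.15720653244138 y 7.101635597927125 F along push(-y) -0.6028572476426685 x -1.1097886164456725
```

View pics/t2z.png

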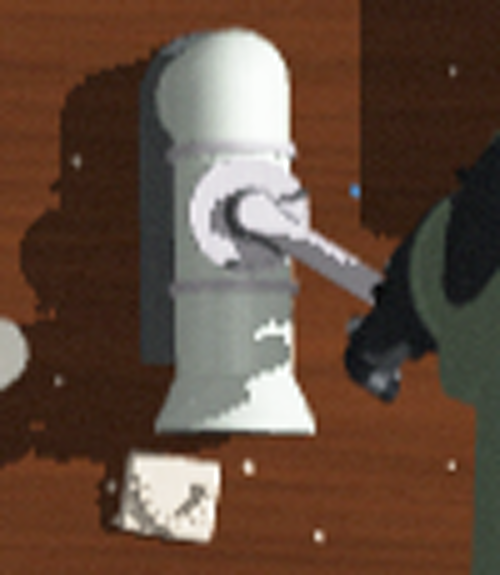

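Call:
move_arm([
  [[0.14,-1.26,0],[0,0,0.014],40],
  [[0.14,-1.26,0],[0,0,0.014],40],
  [[0.14,-1.26,0],[0,0,0.014],40],
  [[0.14,-1.26,0],[0,0,0.014],40],
  [[0.14,-1.26,0],[0,0,0.014],40],
  [[0.14,-1.26,0],[0,0,0.014],40],
  [[0.14,-1.26,0],[0,0,0.014],40],
  [[0.14,-1.26,0],[0,0,0.014],40],
  [[0.14,-1.26,0],[0,0,0.014],40],
  [[0.14,-1.26,0],[0,0,0.014],40],
])

```text
t: 6.55
eef_pos: [0.5473, -0.3491, 0.1223]
ee_rot: [-0.0, 0.909, 0.418, -0.0]
contact_force: [1.4, -1.7, 0.3]
gripper_width: 0.0346
```

```bash
python3 - <<'E'
from h import *
rd('right')
E
```

```text
t 6.55 pos [ 0.5473 -0.3491  0.1223] rot [-0.      0.9086  0.4176 -0.    ] F [ 1.3773 -1.7026  0.2996] w 0.034606752134102484
hd -2.280021695210236 pivot in tool (mm): x 89.85564016884713 y 7.117891904678718 F along push(-y) -2.1539800199161676 x -0.3951228509253191
```

Call:
move_arm([
  [[0.1,-1.26,0],[0,0,0.014],40],
  [[0.1,-1.26,0],[0,0,0.014],40],
  [[0.1,-1.26,0],[0,0,0.014],40],
  [[0.1,-1.26,0],[0,0,0.014],40],
  [[0.1,-1.26,0],[0,0,0.014],40],
  [[0.1,-1.26,0],[0,0,0.014],40],
  [[0.1,-1.26,0],[0,0,0.014],40],
  [[0.1,-1.26,0],[0,0,0.014],40],
  [[0.1,-1.26,0],[0,0,0.014],40],
  [[0.1,-1.26,0],[0,0,0.014],40],
])

```text
t: 7.55
eef_pos: [0.539, -0.3395, 0.1223]
ee_rot: [-0.0, 0.936, 0.353, 0.0]
contact_force: [0.8, -2.2, 0.4]
gripper_width: 0.0343
```

```bash
python3 - <<'E'
from h import *
rd('right')
E
```

```text
t 7.55 pos [ 0.539  -0.3395  0.1223] rot [-0.      0.9356  0.3531  0.    ] F [ 0.795  -2.1883  0.4255] w 0.03426771732394209
hd -2.4199086376190704 pivot in tool (mm): x 89.85869504375012 y 7.163343378483716 F along push(-y) -2.167905994056908 x -0.8488739163767838
```

Call:
move_arm([
  [[0.1,-1.26,0],[0,0,0.014],40],
  [[0.1,-1.26,0],[0,0,0.014],40],
  [[0.1,-1.26,0],[0,0,0.014],40],
  [[0.1,-1.26,0],[0,0,0.014],40],
  [[0.1,-1.26,0],[0,0,0.014],40],
  [[0.1,-1.26,0],[0,0,0.014],40],
  [[0.1,-1.26,0],[0,0,0.014],40],
  [[0.1,-1.26,0],[0,0,0.014],40],
  [[0.1,-1.26,0],[0,0,0.014],40],
  [[0.1,-1.26,0],[0,0,0.014],40],
])

```text
t: 8.55
eef_pos: [0.5321, -0.3289, 0.1223]
ee_rot: [-0.0, 0.958, 0.287, 0.0]
contact_force: [1.0, -0.5, -0.0]
gripper_width: 0.034
```

```bash
python3 - <<'E'
from h import *
rd('right')
E
```

```text
t 8.55 pos [ 0.5321 -0.3289  0.1223] rot [-0.      0.958   0.2867  0.    ] F [ 1.019  -0.5397 -0.0029] w 0.03404796301312735
hd -2.5599970640386767 pivot in tool (mm): x 89.94571606216059 y 7.1399738508096755 F along push(-y) -1.0107771007179114 x 0.5549632729752514
```

Call:
move_arm([
  [[0.1,-1.26,0],[0,0,0.014],40],
  [[0.1,-1.26,0],[0,0,0.014],40],
  [[0.1,-1.26,0],[0,0,0.014],40],
  [[0.1,-1.26,0],[0,0,0.014],40],
  [[0.1,-1.26,0],[0,0,0.014],40],
  [[0.1,-1.26,0],[0,0,0.014],40],
  [[0.1,-1.26,0],[0,0,0.014],40],
  [[0.1,-1.26,0],[0,0,0.014],40],
  [[0.1,-1.26,0],[0,0,0.014],40],
  [[0.1,-1.26,0],[0,0,0.014],40],
])

```text
t: 9.55
eef_pos: [0.5267, -0.3176, 0.1223]
ee_rot: [0.0, 0.976, 0.219, 0.0]
contact_force: [1.6, -1.0, -0.1]
gripper_width: 0.0343
```

```bash
python3 - <<'E'
from h import *
rd('right')
E
```

```text
t 9.55 pos [ 0.5267 -0.3176  0.1223] rot [0.     0.9757 0.219  0.    ] F [ 1.595  -1.0059 -0.0929] w 0.034271590315620715
hd -2.7000364235899545 pivot in tool (mm): x 90.0977532870041 y 7.113832979566609 F along push(-y) -1.5909956179976354 x 1.0121505391331491
```

Call:
move_arm([
  [[0.1,-1.26,0],[0,0,0.014],40],
  [[0.1,-1.26,0],[0,0,0.014],40],
  [[0.1,-1.26,0],[0,0,0.014],40],
  [[0.1,-1.26,0],[0,0,0.014],40],
  [[0.1,-1.26,0],[0,0,0.014],40],
  [[0.1,-1.26,0],[0,0,0.014],40],
  [[0.1,-1.26,0],[0,0,0.014],40],
  [[0.1,-1.26,0],[0,0,0.014],40],
  [[0.1,-1.26,0],[0,0,0.014],40],
  [[0.1,-1.26,0],[0,0,0.014],40],
])

```text
t: 10.55
eef_pos: [0.523, -0.3055, 0.1223]
ee_rot: [0.0, 0.989, 0.15, -0.0]
contact_force: [2.2, -1.0, -1.1]
gripper_width: 0.0339
```

```bash
python3 - <<'E'
from h import *
rd('right')
E
```

```text
t 10.55 pos [ 0.523  -0.3055  0.1223] rot [ 0.      0.9887  0.1502 -0.    ] F [ 2.2113 -1.0496 -1.0603] w 0.03385001277592864
hd -2.840018592586291 pivot in tool (mm): x 90.17994221416589 y 7.106707537545415 F along push(-y) -1.659036191633078 x 1.7997188186081747
```

Call:
move_arm([
  [[0.12,-1.62,0],[0,0,0.018],40],
  [[0.12,-1.62,0],[0,0,0.018],40],
  [[0.12,-1.62,0],[0,0,0.018],40],
  [[0.12,-1.62,0],[0,0,0.018],40],
  [[0.12,-1.62,0],[0,0,0.018],40],
  [[0.12,-1.62,0],[0,0,0.018],40],
  [[0.12,-1.62,0],[0,0,0.018],40],
  [[0.12,-1.62,0],[0,0,0.018],40],
  [[0.12,-1.62,0],[0,0,0.018],40],
  [[0.12,-1.62,0],[0,0,0.018],40],
])

```text
t: 11.55
eef_pos: [0.5206, -0.2894, 0.1223]
ee_rot: [-0.0, 0.998, 0.061, -0.0]
contact_force: [1.5, -1.2, -0.4]
gripper_width: 0.034
```

```bash
python3 - <<'E'
from h import *
rd('right')
E
```

```text
t 11.55 pos [ 0.5206 -0.2894  0.1223] rot [-0.      0.9982  0.0606 -0.    ] F [ 1.5247 -1.1506 -0.3902] w 0.034047056279904314
hd -3.020383666922904 pivot in tool (mm): x 90.43222399032243 y 7.060209460121116 F along push(-y) -1.3265321450823857 x 1.374417019240739
```

Call:
move_arm([
  [[0.08,-1.26,0],[0,0,0.014],40],
  [[0.08,-1.26,0],[0,0,0.014],40],
  [[0.08,-1.26,0],[0,0,0.014],40],
  [[0.08,-1.26,0],[0,0,0.014],40],
  [[0.08,-1.26,0],[0,0,0.014],40],
  [[0.08,-1.26,0],[0,0,0.014],40],
  [[0.08,-1.26,0],[0,0,0.014],40],
  [[0.08,-1.26,0],[0,0,0.014],40],
  [[0.08,-1.26,0],[0,0,0.014],40],
  [[0.08,-1.26,0],[0,0,0.014],40],
])

```text
t: 12.55
eef_pos: [0.5207, -0.2768, 0.1223]
ee_rot: [-0.0, 1.0, -0.009, 0.0]
contact_force: [0.2, -1.8, 0.2]
gripper_width: 0.0343
```

```bash
python3 - <<'E'
from h import *
rd('right')
E
```

```text
t 12.55 pos [ 0.5207 -0.2768  0.1223] rot [-0.      1.     -0.0092  0.    ] F [ 0.1685 -1.8008  0.1594] w 0.03425047134781267
hd -3.160030436545061 pivot in tool (mm): x 90.65957747265358 y 7.017616036799178 F along push(-y) -1.7973571608655299 x 0.2016574982761951
```

Call:
move_arm([
  [[0.08,-0.9,0],[0,0,0.01],40],
  [[0.08,-0.9,0],[0,0,0.01],40],
  [[0.08,-0.9,0],[0,0,0.01],40],
  [[0.08,-0.9,0],[0,0,0.01],40],
  [[0.08,-0.9,0],[0,0,0.01],40],
  [[0.08,-0.9,0],[0,0,0.01],40],
  [[0.08,-0.9,0],[0,0,0.01],40],
  [[0.08,-0.9,0],[0,0,0.01],40],
  [[0.08,-0.9,0],[0,0,0.01],40],
  [[0.08,-0.9,0],[0,0,0.01],40],
])

```text
t: 13.55
eef_pos: [0.5221, -0.2687, 0.1224]
ee_rot: [0.0, 0.998, -0.059, 0.0]
contact_force: [1.5, -7.8, -1.2]
gripper_width: 0.0344
```

```bash
python3 - <<'E'
from h import *
rd('right')
save('top','t3.png')
im=cv2.imread('pics/t3.png')[160:275,340:440]
cv2.imwrite('pics/t3z.png',cv2.resize(im,None,fx=5,fy=5,interpolation=cv2.INTER_CUBIC))
E
```

```text
t 13.55 pos [ 0.5221 -0.2687  0.1224] rot [ 0.0005  0.9982 -0.0592  0.0003] F [ 1.4516 -7.8213 -1.1848] w 0.034373754260943135
hd -3.2601533228238315 pivot in tool (mm): x 90.49730923904991 y 6.099640341650847 F along push(-y) -7.593532789535612 x 2.365853822962613
```

View pics/t3z.png

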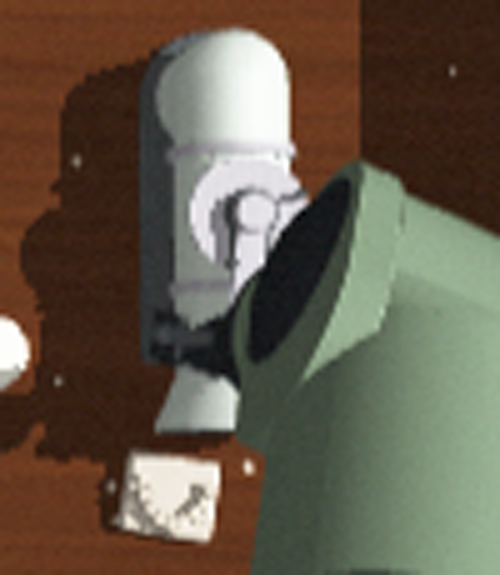

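Right lever came right round (~2 N) to its open stop (7.6 N at the stop). I'll back off, lift, and go to the middle one.

```bash
cat >> h.py <<'E'
def route(segs,fing,tot):
    """segs: list of (pos,psi,nrows) from current"""
    s=st(); R0=Rm(s); p=np.array(s['eef_pos']); x=R0.as_matrix()[:,0]; a=np.arctan2(x[1],x[0]); path=[]
    for P,A,n in segs:
        P=np.array(P)
        for i in range(1,n+1): path.append((p+(P-p)*i/n,a+(A-a)*i/n))
        p,a=P,A
    while len(path)<tot: path.append(path[-1])
    emit(path,fing,R0,np.array(s['eef_pos']))
E
python3 - <<'E'
from h import *
s=bot.get_state(); p=np.array(s['eef_pos']); y=Rm(s).as_matrix()[:,1]; a=-.1186
b=p+.014*y; u=b+[0,0,.066]
t,psi=lpos('mid',-1.856,0,.188); psi=np.pi-1.856
print(t,psi)
route([(b,a,2),(u,a,4),(t,psi,10)],40,20)
E
```

```text
[ 0.5229 -0.0958  0.188 ] 1.285592653589793
t 13.6 pos [ 0.5221 -0.2686  0.1224] rot [ 0.0005  0.9982 -0.0596  0.0003] F [ 2.0459 -8.1816 -0.2899] w 0.03441588159885925
[[[-0.0,7.0,0.0],[0.001,-0.001,-0.0],40],[[-0.0,7.0,-0.0],[-0.0,0.0,-0.001],40],[[-0.0,-0.0,-16.5],[-0.0,0.0,0.0],40],[[-0.0,-0.0,-16.5],[-0.0,0.0,0.0],40],[[-0.0,-0.0,-16.5],[-0.0,0.0,0.0],40],[[-0.0,-0.0,-16.5],[-0.0,0.0,0.0],40],[[-2.0,-18.6,0.0],[-0.0,0.0,-0.14],40],[[0.7,-18.6,0.1],[-0.0,0.0,-0.14],40],[[3.2,-18.4,0.0],[-0.0,0.0,-0.141],40],[[5.8,-17.8,0.1],[-0.0,0.0,-0.14],40],[[8.3,-16.8,0.0],[-0.0,0.0,-0.141],40],[[10.5,-15.4,0.1],[-0.0,0.0,-0.14],40],[[12.5,-13.9,0.0],[-0.0,0.0,-0.141],40],[[14.4,-11.9,0.1],[-0.0,0.0,-0.14],40],[[15.9,-9.8,0.0],[-0.0,0.0,-0.14],40],[[17.1,-7.5,0.1],[-0.0,0.0,-0.141],40],[[-0.0,0.0,-0.0],[-0.0,0.0,0.0],40],[[-0.0,0.0,-0.0],[-0.0,0.0,0.0],40],[[-0.0,0.0,-0.0],[-0.0,0.0,0.0],40],[[-0.0,0.0,-0.0],[-0.0,0.0,0.0],40]]
```

Call:
move_arm([
  [[0,7,0],[0,0,0],40],
  [[0,7,0],[0,0,0],40],
  [[0,0,-16.5],[0,0,0],40],
  [[0,0,-16.5],[0,0,0],40],
  [[0,0,-16.5],[0,0,0],40],
  [[0,0,-16.5],[0,0,0],40],
  [[-2,-18.6,0],[0,0,-0.14],40],
  [[0.7,-18.6,0],[0,0,-0.14],40],
  [[3.2,-18.4,0],[0,0,-0.141],40],
  [[5.8,-17.8,0],[0,0,-0.14],40],
])

```text
t: 14.6
eef_pos: [0.5209, -0.2062, 0.1882]
ee_rot: [-0.0, 0.975, 0.223, -0.0]
contact_force: [0.1, 0.4, -0.4]
gripper_width: 0.0344
```

Call:
move_arm([
  [[8.3,-16.8,0],[0,0,-0.141],40],
  [[10.5,-15.4,0],[0,0,-0.14],40],
  [[12.5,-13.9,0],[0,0,-0.141],40],
  [[14.4,-11.9,0],[0,0,-0.14],40],
  [[15.9,-9.8,0],[0,0,-0.14],40],
  [[17.1,-7.5,0],[0,0,-0.141],40],
  [[0,0,0],[0,0,0],40],
  [[0,0,0],[0,0,0],40],
  [[0,0,0],[0,0,0],40],
  [[0,0,0],[0,0,0],40],
])

```text
t: 15.6
eef_pos: [0.5225, -0.0958, 0.1882]
ee_rot: [-0.0, 0.801, 0.599, -0.0]
contact_force: [-0.8, -0.0, -0.2]
gripper_width: 0.0342
```

```bash
python3 - <<'E'
from h import *
p,psi=lpos('mid',-1.856,0,.122)
rd('mid');save('wrist','w3.png')
print('peg top px',proj('wrist',[*p[:2],.159]),'pivot',proj('wrist',[*PIV['mid'],.115]))
save('top','t4.png')
cv2.imwrite('pics/t4z.png',cv2.resize(cv2.imread('pics/t4.png')[160:275,180:440],None,fx=3,fy=3,interpolation=cv2.INTER_CUBIC))
E
```

```text
t 15.6 pos [ 0.5225 -0.0958  0.1882] rot [-0.      0.8007  0.599  -0.0002] F [-0.7947 -0.0243 -0.1892] w 0.0342408300202534
hd -1.8570452715256869 pivot in tool (mm): x 90.10639149411465 y 0.24748107658552165 F along push(-y) 0.7554680625398469 x -0.24763242811419484
peg top px [277.5505 246.6709] pivot [277.7727  91.1286]
```

View pics/w3.png

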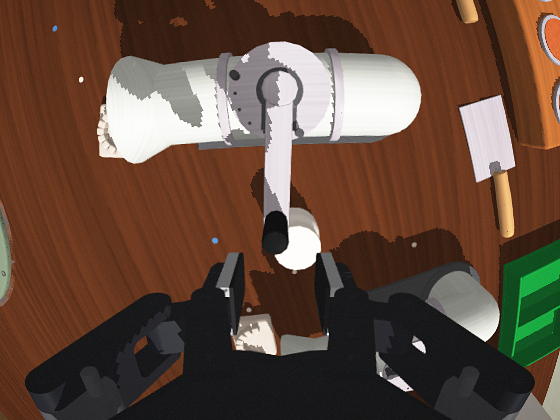

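View pics/t4z.png

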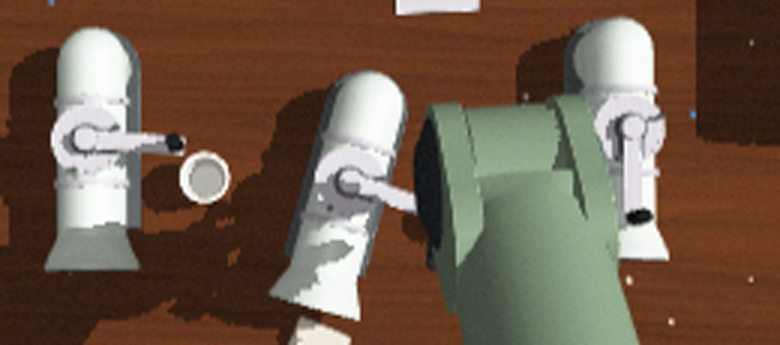

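Call:
move_arm([
  [[0,0,13],[0,0,0],40],
  [[0,0,13],[0,0,0],40],
  [[0,0,13],[0,0,0],40],
  [[0,0,13],[0,0,0],40],
  [[0,0,13],[0,0,0],40],
  [[0,0,1],[0,0,0],40],
  [[0,-2,0],[0,0,0],40],
  [[0,-2,0],[0,0,0],40],
  [[0,-2,0],[0,0,0],40],
  [[0,-3,0],[0,0,0],40],
])

```text
t: 16.7
eef_pos: [0.514, -0.0926, 0.1227]
ee_rot: [0.0, 0.8, 0.6, 0.0]
contact_force: [-0.1, -0.3, 1.1]
gripper_width: 0.0345
```

Call:
move_arm([
  [[0.33,-3.15,0],[0,0,0.035],40],
  [[0.33,-3.15,0],[0,0,0.035],40],
  [[0.33,-3.15,0],[0,0,0.035],40],
  [[0.33,-3.15,0],[0,0,0.035],40],
  [[0.33,-3.15,0],[0,0,0.035],40],
  [[0.33,-3.15,0],[0,0,0.035],40],
  [[0.33,-3.15,0],[0,0,0.035],40],
  [[0.33,-3.15,0],[0,0,0.035],40],
  [[0.33,-3.15,0],[0,0,0.035],40],
  [[0.33,-3.15,0],[0,0,0.035],40],
])

```text
t: 17.7
eef_pos: [0.4876, -0.0761, 0.1228]
ee_rot: [0.0, 0.893, 0.451, 0.001]
contact_force: [3.6, -0.0, -0.8]
gripper_width: 0.034
```

```bash
python3 - <<'E'
from h import *
rd('mid')
E
```

```text
t 17.7 pos [ 0.4876 -0.0761  0.1228] rot [0.0005 0.8926 0.4508 0.0008] F [ 3.5569 -0.0267 -0.7624] w 0.03395154118374295
hd -2.206243344754388 pivot in tool (mm): x 89.65629236747345 y 9.160871981435779 F along push(-y) -2.8773153270728864 x 2.088822048123098
```

Call:
move_arm([
  [[0.14,-1.17,0],[0,0,0.013],40],
  [[0.14,-1.17,0],[0,0,0.013],40],
  [[0.14,-1.17,0],[0,0,0.013],40],
  [[0.14,-1.17,0],[0,0,0.013],40],
  [[0.14,-1.17,0],[0,0,0.013],40],
  [[0.14,-1.17,0],[0,0,0.013],40],
  [[0.14,-1.17,0],[0,0,0.013],40],
  [[0.14,-1.17,0],[0,0,0.013],40],
  [[0.14,-1.17,0],[0,0,0.013],40],
  [[0.14,-1.17,0],[0,0,0.013],40],
])

```text
t: 18.7
eef_pos: [0.4789, -0.0676, 0.1223]
ee_rot: [0.0, 0.92, 0.392, -0.0]
contact_force: [3.4, -1.9, 0.7]
gripper_width: 0.034
```

```bash
python3 - <<'E'
from h import *
rd('mid')
E
```

```text
t 18.7 pos [ 0.4789 -0.0676  0.1223] rot [ 0.      0.9199  0.392  -0.    ] F [ 3.4498 -1.8758  0.748 ] w 0.03404032648808586
hd -2.3358931079226233 pivot in tool (mm): x 90.01242738155631 y 9.65814873477978 F along push(-y) -3.787565856861417 x 1.0362692055121172
```

Call:
move_arm([
  [[0.12,-1.08,0],[0,0,0.012],40],
  [[0.12,-1.08,0],[0,0,0.012],40],
  [[0.12,-1.08,0],[0,0,0.012],40],
  [[0.12,-1.08,0],[0,0,0.012],40],
  [[0.12,-1.08,0],[0,0,0.012],40],
  [[0.12,-1.08,0],[0,0,0.012],40],
  [[0.12,-1.08,0],[0,0,0.012],40],
  [[0.12,-1.08,0],[0,0,0.012],40],
  [[0.12,-1.08,0],[0,0,0.012],40],
  [[0.12,-1.08,0],[0,0,0.012],40],
])

```text
t: 19.7
eef_pos: [0.4723, -0.059, 0.1223]
ee_rot: [-0.0, 0.942, 0.336, -0.0]
contact_force: [2.5, -1.1, 0.7]
gripper_width: 0.0343
```

```bash
python3 - <<'E'
from h import *
rd('mid')
E
```

```text
t 19.7 pos [ 0.4723 -0.059   0.1223] rot [-0.      0.9418  0.3362 -0.0001] F [ 2.496  -1.1392  0.679 ] w 0.03426605824211509
hd -2.4558640358839745 pivot in tool (mm): x 90.0927528555204 y 9.687589452115915 F along push(-y) -2.462225789484128 x 1.2103321755909522
```

q ≈ 0.64, steady friction ≈ 3 N. Continuing.

Call:
move_arm([
  [[0.13,-1.17,0],[0,0,0.013],40],
  [[0.13,-1.17,0],[0,0,0.013],40],
  [[0.13,-1.17,0],[0,0,0.013],40],
  [[0.13,-1.17,0],[0,0,0.013],40],
  [[0.13,-1.17,0],[0,0,0.013],40],
  [[0.13,-1.17,0],[0,0,0.013],40],
  [[0.13,-1.17,0],[0,0,0.013],40],
  [[0.13,-1.17,0],[0,0,0.013],40],
  [[0.13,-1.17,0],[0,0,0.013],40],
  [[0.13,-1.17,0],[0,0,0.013],40],
])

```text
t: 20.7
eef_pos: [0.4665, -0.0487, 0.1223]
ee_rot: [-0.0, 0.962, 0.274, -0.0]
contact_force: [0.6, -3.8, 1.3]
gripper_width: 0.034
```

```bash
python3 - <<'E'
from h import *
rd('mid')
E
```

```text
t 20.7 pos [ 0.4665 -0.0487  0.1223] rot [-0.      0.9616  0.2743 -0.0001] F [ 0.5596 -3.8285  1.3179] w 0.03403849894769193
hd -2.585895376454684 pivot in tool (mm): x 90.10876371364178 y 9.724444032009279 F along push(-y) -3.54751917535642 x -1.5444564099554223
```

Call:
move_arm([
  [[0.13,-1.17,0],[0,0,0.013],40],
  [[0.13,-1.17,0],[0,0,0.013],40],
  [[0.13,-1.17,0],[0,0,0.013],40],
  [[0.13,-1.17,0],[0,0,0.013],40],
  [[0.13,-1.17,0],[0,0,0.013],40],
  [[0.13,-1.17,0],[0,0,0.013],40],
  [[0.13,-1.17,0],[0,0,0.013],40],
  [[0.13,-1.17,0],[0,0,0.013],40],
  [[0.13,-1.17,0],[0,0,0.013],40],
  [[0.13,-1.17,0],[0,0,0.013],40],
])

```text
t: 21.7
eef_pos: [0.4621, -0.0378, 0.1223]
ee_rot: [-0.0, 0.977, 0.211, -0.0]
contact_force: [-0.3, -4.3, 0.8]
gripper_width: 0.0341
```

```bash
python3 - <<'E'
from h import *
rd('mid')
E
```

```text
t 21.7 pos [ 0.4621 -0.0378  0.1223] rot [-0.      0.9774  0.2112 -0.    ] F [-0.3434 -4.3188  0.7599] w 0.03407693138663833
hd -2.7159747604978195 pivot in tool (mm): x 90.12513209177035 y 9.702739026233516 F along push(-y) -3.7916242903987767 x -2.095954015353585
```

Call:
move_arm([
  [[0.12,-1.08,0],[0,0,0.012],40],
  [[0.12,-1.08,0],[0,0,0.012],40],
  [[0.12,-1.08,0],[0,0,0.012],40],
  [[0.12,-1.08,0],[0,0,0.012],40],
  [[0.12,-1.08,0],[0,0,0.012],40],
  [[0.12,-1.08,0],[0,0,0.012],40],
  [[0.12,-1.08,0],[0,0,0.012],40],
  [[0.12,-1.08,0],[0,0,0.012],40],
  [[0.12,-1.08,0],[0,0,0.012],40],
  [[0.12,-1.08,0],[0,0,0.012],40],
])

```text
t: 22.7
eef_pos: [0.4594, -0.0273, 0.1223]
ee_rot: [-0.0, 0.988, 0.152, -0.0]
contact_force: [-1.3, -3.5, 0.8]
gripper_width: 0.0342
```

```bash
python3 - <<'E'
from h import *
rd('mid')
E
```

```text
t 22.7 pos [ 0.4594 -0.0273  0.1223] rot [-0.      0.9883  0.1523 -0.    ] F [-1.3424 -3.4924  0.8281] w 0.03420903850686023
hd -2.8358218305286256 pivot in tool (mm): x 90.09590799098338 y 9.703956075335576 F along push(-y) -2.92626131420552 x -2.3314907944258727
```

Call:
move_arm([
  [[0.12,-1.17,0],[0,0,0.013],40],
  [[0.12,-1.17,0],[0,0,0.013],40],
  [[0.12,-1.17,0],[0,0,0.013],40],
  [[0.12,-1.17,0],[0,0,0.013],40],
  [[0.12,-1.17,0],[0,0,0.013],40],
  [[0.12,-1.17,0],[0,0,0.013],40],
  [[0.12,-1.17,0],[0,0,0.013],40],
  [[0.12,-1.17,0],[0,0,0.013],40],
  [[0.12,-1.17,0],[0,0,0.013],40],
  [[0.12,-1.17,0],[0,0,0.013],40],
])

```text
t: 23.7
eef_pos: [0.4576, -0.0156, 0.1223]
ee_rot: [-0.0, 0.996, 0.088, -0.0]
contact_force: [-1.8, -3.4, 1.7]
gripper_width: 0.0342
```

```bash
python3 - <<'E'
from h import *
rd('mid')
E
```

```text
t 23.7 pos [ 0.4576 -0.0156  0.1223] rot [-0.      0.9961  0.0878 -0.    ] F [-1.7501 -3.3809  1.6918] w 0.0341961500113253
hd -2.965848643290088 pivot in tool (mm): x 90.26124248315566 y 9.71156789890324 F along push(-y) -3.022783634168709 x -2.3143775024860997
```

Call:
move_arm([
  [[0.11,-1.17,0],[0,0,0.013],40],
  [[0.11,-1.17,0],[0,0,0.013],40],
  [[0.11,-1.17,0],[0,0,0.013],40],
  [[0.11,-1.17,0],[0,0,0.013],40],
  [[0.11,-1.17,0],[0,0,0.013],40],
  [[0.11,-1.17,0],[0,0,0.013],40],
  [[0.11,-1.17,0],[0,0,0.013],40],
  [[0.11,-1.17,0],[0,0,0.013],40],
  [[0.11,-1.17,0],[0,0,0.013],40],
  [[0.11,-1.17,0],[0,0,0.013],40],
])

```text
t: 24.7
eef_pos: [0.4574, -0.0039, 0.1223]
ee_rot: [-0.0, 1.0, 0.023, -0.0]
contact_force: [-1.7, -3.9, 0.6]
gripper_width: 0.0341
```

```bash
python3 - <<'E'
from h import *
rd('mid')
E
```

```text
t 24.7 pos [ 0.4574 -0.0039  0.1223] rot [-0.      0.9997  0.0228 -0.    ] F [-1.7284 -3.8889  0.6103] w 0.03412069880121963
hd -3.095959428990587 pivot in tool (mm): x 90.4705502829413 y 9.640859031248304 F along push(-y) -3.805985011773982 x -1.9040116497005444
```

Call:
move_arm([
  [[0.15,-1.8,0],[0,0,0.02],40],
  [[0.15,-1.8,0],[0,0,0.02],40],
  [[0.15,-1.8,0],[0,0,0.02],40],
  [[0.15,-1.8,0],[0,0,0.02],40],
  [[0.15,-1.8,0],[0,0,0.02],40],
  [[0.15,-1.8,0],[0,0,0.02],40],
  [[0.15,-1.8,0],[0,0,0.02],40],
  [[0.15,-1.8,0],[0,0,0.02],40],
  [[0.15,-1.8,0],[0,0,0.02],40],
  [[0.15,-1.8,0],[0,0,0.02],40],
])

```text
t: 25.7
eef_pos: [0.4598, 0.0141, 0.1223]
ee_rot: [-0.0, 0.997, -0.077, 0.0]
contact_force: [0.6, -3.1, -0.2]
gripper_width: 0.0343
```

```bash
python3 - <<'E'
from h import *
rd('mid')
E
```

```text
t 25.7 pos [0.4598 0.0141 0.1223] rot [-0.      0.997  -0.0774  0.0001] F [ 0.5939 -3.132  -0.1937] w 0.034349837204088046
hd -3.2964872882698226 pivot in tool (mm): x 90.93497301645168 y 9.561467437220248 F along push(-y) -3.002909445093979 x 1.0699408685175953
```

Call:
move_arm([
  [[0.1,-1.17,0],[0,0,0.013],40],
  [[0.1,-1.17,0],[0,0,0.013],40],
  [[0.1,-1.17,0],[0,0,0.013],40],
  [[0.1,-1.17,0],[0,0,0.013],40],
  [[0.1,-1.17,0],[0,0,0.013],40],
  [[0.1,-1.17,0],[0,0,0.013],40],
  [[0.1,-1.17,0],[0,0,0.013],40],
  [[0.1,-1.17,0],[0,0,0.013],40],
  [[0.1,-1.17,0],[0,0,0.013],40],
  [[0.1,-1.17,0],[0,0,0.013],40],
])

```text
t: 26.7
eef_pos: [0.4631, 0.0252, 0.1223]
ee_rot: [-0.0, 0.99, -0.142, 0.0]
contact_force: [0.5, -3.5, -1.4]
gripper_width: 0.0343
```

```bash
python3 - <<'E'
from h import *
rd('mid')
E
```

```text
t 26.7 pos [0.4631 0.0252 0.1223] rot [-0.      0.9899 -0.1417  0.    ] F [ 0.5064 -3.5267 -1.3924] w 0.03429401228367161
hd -3.425971052126271 pivot in tool (mm): x 91.3478413777079 y 9.334185726331182 F along push(-y) -3.243052245342964 x 1.4755231399260453
```

Call:
move_arm([
  [[0.15,-0.9,0],[0,0,0.01],40],
  [[0.15,-0.9,0],[0,0,0.01],40],
  [[0.15,-0.9,0],[0,0,0.01],40],
  [[0.15,-0.9,0],[0,0,0.01],40],
  [[0.15,-0.9,0],[0,0,0.01],40],
  [[0.15,-0.9,0],[0,0,0.01],40],
  [[0.15,-0.9,0],[0,0,0.01],40],
  [[0.15,-0.9,0],[0,0,0.01],40],
  [[0.15,-0.9,0],[0,0,0.01],40],
  [[0.15,-0.9,0],[0,0,0.01],40],
])

```text
t: 27.7
eef_pos: [0.4666, 0.0326, 0.1221]
ee_rot: [0.0, 0.982, -0.191, -0.001]
contact_force: [-4.6, -7.5, 1.9]
gripper_width: 0.0338
```

```bash
python3 - <<'E'
from h import *
rd('mid')
E
```

```text
t 27.7 pos [0.4666 0.0326 0.1221] rot [ 0.0005  0.9816 -0.1911 -0.0008] F [-4.5859 -7.4738  1.8852] w 0.0338417469293295
hd -3.5261115624869035 pivot in tool (mm): x 91.40862240272128 y 8.356672332315746 F along push(-y) -8.650600158735735 x -1.4500672664979741
```

Middle lever: a tight one (~3.5 N), came right round to its stop (8.7 N). So the left should be the binder, and I'll feel for it.

```bash
python3 - <<'E'
from h import *
s=bot.get_state(); p=np.array(s['eef_pos']); y=Rm(s).as_matrix()[:,1]; a=-.3845
b=p+.015*y; u=b+[0,0,.066]
t,psi=lpos('left',-1.631,0,.188)
print(t,psi)
route([(b,a,2),(u,a,4),(t,psi,14)],40,20)
E
```

```text
[0.5795 0.1614 0.188 ] 1.510592653589793
t 27.7 pos [0.4666 0.0326 0.1221] rot [ 0.0005  0.9816 -0.1911 -0.0008] F [-4.5859 -7.4738  1.8852] w 0.0338417469293295
[[[-0.0,7.5,0.0],[0.001,0.001,-0.0],40],[[0.0,7.5,-0.0],[0.0,0.0,-0.0],40],[[-0.0,0.0,-16.5],[0.0,0.0,-0.0],40],[[-0.0,0.0,-16.5],[0.0,0.0,-0.0],40],[[-0.0,0.0,-16.5],[0.0,0.0,-0.0],40],[[-0.0,0.0,-16.5],[0.0,0.0,-0.0],40],[[4.0,-12.6,-0.0],[0.0,0.0,-0.135],40],[[5.7,-12.0,0.0],[0.0,0.0,-0.136],40],[[7.2,-11.1,0.0],[0.0,0.0,-0.135],40],[[8.7,-9.9,0.0],[0.0,0.0,-0.135],40],[[10.0,-8.8,0.0],[-0.0,0.0,-0.136],40],[[11.0,-7.3,0.0],[-0.0,0.0,-0.135],40],[[11.9,-5.8,0.0],[-0.0,0.0,-0.136],40],[[12.6,-4.1,0.0],[-0.0,0.0,-0.135],40],[[13.1,-2.3,0.0],[-0.0,0.0,-0.135],40],[[13.2,-0.6,0.0],[-0.0,0.0,-0.136],40],[[13.2,1.2,0.0],[-0.0,0.0,-0.135],40],[[12.9,3.0,0.0],[-0.0,0.0,-0.135],40],[[12.4,4.7,0.1],[-0.0,0.0,-0.136],40],[[11.6,6.3,-0.0],[-0.0,0.0,-0.135],40]]
```

Call:
move_arm([
  [[0,7.5,0],[0,0,0],40],
  [[0,7.5,0],[0,0,0],40],
  [[0,0,-16.5],[0,0,0],40],
  [[0,0,-16.5],[0,0,0],40],
  [[0,0,-16.5],[0,0,0],40],
  [[0,0,-16.5],[0,0,0],40],
  [[4,-12.6,0],[0,0,-0.135],40],
  [[5.7,-12,0],[0,0,-0.136],40],
  [[7.2,-11.1,0],[0,0,-0.135],40],
  [[8.7,-9.9,0],[0,0,-0.135],40],
])

```text
t: 28.7
eef_pos: [0.4958, 0.0606, 0.1884]
ee_rot: [-0.0, 0.997, 0.082, 0.0]
contact_force: [0.3, -0.2, 1.1]
gripper_width: 0.0343
```

Call:
move_arm([
  [[10,-8.8,0],[0,0,-0.136],40],
  [[11,-7.3,0],[0,0,-0.135],40],
  [[11.9,-5.8,0],[0,0,-0.136],40],
  [[12.6,-4.1,0],[0,0,-0.135],40],
  [[13.1,-2.3,0],[0,0,-0.135],40],
  [[13.2,-0.6,0],[0,0,-0.136],40],
  [[13.2,1.2,0],[0,0,-0.135],40],
  [[12.9,3,0],[0,0,-0.135],40],
  [[12.4,4.7,0],[0,0,-0.136],40],
  [[11.6,6.3,0],[0,0,-0.135],40],
])

```text
t: 29.7
eef_pos: [0.5803, 0.1625, 0.1883]
ee_rot: [-0.0, 0.726, 0.688, 0.0]
contact_force: [0.0, -0.0, 0.4]
gripper_width: 0.0343
```

```bash
python3 - <<'E'
from h import *
save('top','t5.png');
im=eyes.get_image('top');im=eyes.get_image('top')
p,psi=lpos('left',-1.631,0,.122)
rd('left');save('wrist','w5.png')
print('peg top px',proj('wrist',[*p[:2],.159]),'pivot',proj('wrist',[*PIV['left'],.115]))
rd('left')
cv2.imwrite('pics/t5z.png',cv2.resize(cv2.imread('pics/t5.png')[160:275,180:440],None,fx=3,fy=3,interpolation=cv2.INTER_CUBIC))
E
```

```text
t 29.85 pos [0.5799 0.1623 0.188 ] rot [-0.0005  0.7283  0.6852  0.    ] F [ 0.3082 -0.5245  0.5371] w 0.03403390315343285
hd -1.6317523996035963 pivot in tool (mm): x 89.06379397039134 y -0.4712674815898958 F along push(-y) -0.3392282651237703 x -0.5043689907234012
peg top px [276.5673 246.7641] pivot [276.6852  91.1037]
t 29.9 pos [0.5797 0.1616 0.1881] rot [-0.0003  0.729   0.6845 -0.0002] F [ 0.1093 -0.6959  0.2992] w 0.034489554284666414
hd -1.6337108220408902 pivot in tool (mm): x 89.71922502714018 y -0.46162912033243547 F along push(-y) -0.15265370975153977 x -0.6875734318825825
```

View pics/w5.png

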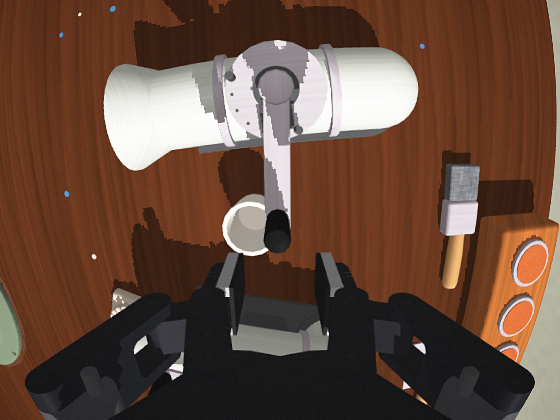

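View pics/t5z.png

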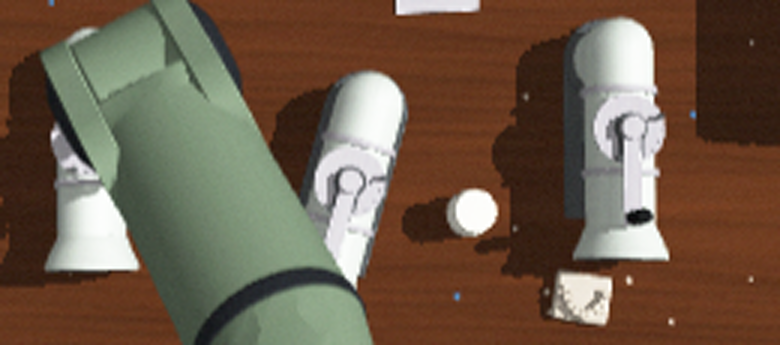

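Call:
move_arm([
  [[0,0,13],[0,0,0],40],
  [[0,0,13],[0,0,0],40],
  [[0,0,13],[0,0,0],40],
  [[0,0,13],[0,0,0],40],
  [[0,0,13],[0,0,0],40],
  [[0,0,1],[0,0,0],40],
  [[0,-2,0],[0,0,0],40],
  [[0,-2,0],[0,0,0],40],
  [[0,-2,0],[0,0,0],40],
  [[0,-3,0],[0,0,0],40],
])

```text
t: 30.9
eef_pos: [0.5712, 0.1626, 0.1228]
ee_rot: [0.0, 0.728, 0.686, 0.0]
contact_force: [-0.7, 0.2, 0.8]
gripper_width: 0.0343
```

Call:
move_arm([
  [[0.28,-2.7,0],[0,0,0.03],40],
  [[0.28,-2.7,0],[0,0,0.03],40],
  [[0.28,-2.7,0],[0,0,0.03],40],
  [[0.28,-2.7,0],[0,0,0.03],40],
  [[0.28,-2.7,0],[0,0,0.03],40],
  [[0.28,-2.7,0],[0,0,0.03],40],
  [[0.28,-2.7,0],[0,0,0.03],40],
  [[0.28,-2.7,0],[0,0,0.03],40],
  [[0.28,-2.7,0],[0,0,0.03],40],
  [[0.28,-2.7,0],[0,0,0.03],40],
])

```text
t: 31.9
eef_pos: [0.545, 0.1705, 0.1223]
ee_rot: [0.0, 0.823, 0.568, -0.0]
contact_force: [1.7, -1.7, 1.5]
gripper_width: 0.034
```

```bash
python3 - <<'E'
from h import *
rd('left')
E
```

```text
t 31.9 pos [0.545  0.1705 0.1223] rot [ 0.      0.8227  0.5684 -0.0001] F [ 1.6571 -1.673   1.4694] w 0.03397405746071745
hd -1.9324432019147677 pivot in tool (mm): x 89.64551768145444 y 8.765208854121076 F along push(-y) -2.1416632089151646 x -0.9787111781060709
```

Call:
move_arm([
  [[0.12,-1.08,0],[0,0,0.012],40],
  [[0.12,-1.08,0],[0,0,0.012],40],
  [[0.12,-1.08,0],[0,0,0.012],40],
  [[0.12,-1.08,0],[0,0,0.012],40],
  [[0.12,-1.08,0],[0,0,0.012],40],
  [[0.12,-1.08,0],[0,0,0.012],40],
  [[0.12,-1.08,0],[0,0,0.012],40],
  [[0.12,-1.08,0],[0,0,0.012],40],
  [[0.12,-1.08,0],[0,0,0.012],40],
  [[0.12,-1.08,0],[0,0,0.012],40],
])

```text
t: 32.9
eef_pos: [0.5357, 0.1759, 0.1223]
ee_rot: [-0.0, 0.855, 0.519, -0.0]
contact_force: [1.8, -2.9, 0.4]
gripper_width: 0.034
```

```bash
python3 - <<'E'
from h import *
rd('left')
E
```

```text
t 32.9 pos [0.5357 0.1759 0.1223] rot [-0.      0.8549  0.5187 -0.    ] F [ 1.812  -2.8791  0.3573] w 0.03402356972940743
hd -2.050843509298118 pivot in tool (mm): x 89.47705000036763 y 8.844923625863364 F along push(-y) -2.936836305589708 x -1.7168860399335106
```

Call:
move_arm([
  [[0.11,-0.99,0],[0,0,0.011],40],
  [[0.11,-0.99,0],[0,0,0.011],40],
  [[0.11,-0.99,0],[0,0,0.011],40],
  [[0.11,-0.99,0],[0,0,0.011],40],
  [[0.11,-0.99,0],[0,0,0.011],40],
  [[0.11,-0.99,0],[0,0,0.011],40],
  [[0.11,-0.99,0],[0,0,0.011],40],
  [[0.11,-0.99,0],[0,0,0.011],40],
  [[0.11,-0.99,0],[0,0,0.011],40],
  [[0.11,-0.99,0],[0,0,0.011],40],
])

```text
t: 33.9
eef_pos: [0.5278, 0.1818, 0.1223]
ee_rot: [0.0, 0.882, 0.471, -0.0]
contact_force: [1.4, -3.5, 0.1]
gripper_width: 0.034
```

```bash
python3 - <<'E'
from h import *
rd('left')
E
```

```text
t 33.9 pos [0.5278 0.1818 0.1223] rot [ 0.      0.8821  0.471  -0.    ] F [ 1.3796 -3.5197  0.0765] w 0.03404322969388932
hd -2.1607488074254584 pivot in tool (mm): x 89.40756983152171 y 8.87378674819724 F along push(-y) -3.104501601898496 x -2.1572522242188907
```

Call:
move_arm([
  [[0.11,-1.08,0],[0,0,0.012],40],
  [[0.11,-1.08,0],[0,0,0.012],40],
  [[0.11,-1.08,0],[0,0,0.012],40],
  [[0.11,-1.08,0],[0,0,0.012],40],
  [[0.11,-1.08,0],[0,0,0.012],40],
  [[0.11,-1.08,0],[0,0,0.012],40],
  [[0.11,-1.08,0],[0,0,0.012],40],
  [[0.11,-1.08,0],[0,0,0.012],40],
  [[0.11,-1.08,0],[0,0,0.012],40],
  [[0.11,-1.08,0],[0,0,0.012],40],
])

```text
t: 34.9
eef_pos: [0.5198, 0.1892, 0.1223]
ee_rot: [-0.0, 0.909, 0.417, -0.0]
contact_force: [0.7, -2.6, 1.5]
gripper_width: 0.0343
```

```bash
python3 - <<'E'
from h import *
rd('left')
E
```

```text
t 34.9 pos [0.5198 0.1892 0.1223] rot [-0.      0.9088  0.4172 -0.    ] F [ 0.737  -2.5796  1.5315] w 0.0342541250055746
hd -2.2808165014739563 pivot in tool (mm): x 89.4344201811022 y 8.992346683109494 F along push(-y) -2.2403142330825054 x -1.4758653523937848
```

Call:
move_arm([
  [[0.11,-1.08,0],[0,0,0.012],40],
  [[0.11,-1.08,0],[0,0,0.012],40],
  [[0.11,-1.08,0],[0,0,0.012],40],
  [[0.11,-1.08,0],[0,0,0.012],40],
  [[0.11,-1.08,0],[0,0,0.012],40],
  [[0.11,-1.08,0],[0,0,0.012],40],
  [[0.11,-1.08,0],[0,0,0.012],40],
  [[0.11,-1.08,0],[0,0,0.012],40],
  [[0.11,-1.08,0],[0,0,0.012],40],
  [[0.11,-1.08,0],[0,0,0.012],40],
])

```text
t: 35.9
eef_pos: [0.5128, 0.1975, 0.1223]
ee_rot: [-0.0, 0.932, 0.362, -0.0]
contact_force: [1.7, -2.7, 0.3]
gripper_width: 0.0341
```

```bash
python3 - <<'E'
from h import *
rd('left')
E
```

```text
t 35.9 pos [0.5128 0.1975 0.1223] rot [-0.      0.9322  0.362  -0.    ] F [ 1.6932 -2.7341  0.2655] w 0.03413459100283942
hd -2.4008427169530187 pivot in tool (mm): x 89.48897546333345 y 9.049070777661248 F along push(-y) -3.160233975976723 x -0.5955814079793679
```

Call:
move_arm([
  [[0.11,-1.08,0],[0,0,0.012],40],
  [[0.11,-1.08,0],[0,0,0.012],40],
  [[0.11,-1.08,0],[0,0,0.012],40],
  [[0.11,-1.08,0],[0,0,0.012],40],
  [[0.11,-1.08,0],[0,0,0.012],40],
  [[0.11,-1.08,0],[0,0,0.012],40],
  [[0.11,-1.08,0],[0,0,0.012],40],
  [[0.11,-1.08,0],[0,0,0.012],40],
  [[0.11,-1.08,0],[0,0,0.012],40],
  [[0.11,-1.08,0],[0,0,0.012],40],
])

```text
t: 36.9
eef_pos: [0.5072, 0.2056, 0.1223]
ee_rot: [0.001, 0.952, 0.305, 0.0]
contact_force: [3.5, -10.2, -0.1]
gripper_width: 0.0342
```

```bash
python3 - <<'E'
from h import *
rd('left')
E
```

```text
t 36.9 pos [0.5072 0.2056 0.1223] rot [0.0005 0.9523 0.305  0.0001] F [  3.5329 -10.1571  -0.1017] w 0.034207339228815116
hd -2.521665223848629 pivot in tool (mm): x 89.72838932231605 y 7.971354459722661 F along push(-y) -10.319496871581856 x -3.0255301749874173
```

It stops dead at q ≈ 0.85 (force jumped from ~3 to 10.3 N), so left is the binder. I'll back off and swing it shut with the other pad, keeping the jaws open.

Call:
move_arm([
  [[0,2.6,0],[0,0,-0.009],40],
  [[0,2.6,0],[0,0,-0.009],40],
  [[0,2.6,0],[0,0,-0.009],40],
  [[0,2.6,0],[0,0,-0.009],40],
  [[0,2.6,0],[0,0,-0.009],40],
  [[0,2.6,0],[0,0,-0.009],40],
  [[0,2.6,0],[0,0,-0.009],40],
  [[0,2.6,0],[0,0,-0.009],40],
  [[0,2.6,0],[0,0,-0.009],40],
  [[0,2.6,0],[0,0,-0.009],40],
])

```text
t: 37.9
eef_pos: [0.5229, 0.1858, 0.1223]
ee_rot: [-0.0, 0.937, 0.349, -0.0]
contact_force: [0.2, -0.1, -0.5]
gripper_width: 0.0341
```

```bash
python3 - <<'E'
from h import *
rd('left')
E
```

```text
t 37.9 pos [0.5229 0.1858 0.1223] rot [-0.      0.9372  0.3488 -0.    ] F [ 0.1574 -0.103  -0.4728] w 0.03413188646436683
hd -2.429111596144778 pivot in tool (mm): x 89.64035743570923 y -8.944596451507428 F along push(-y) -0.18084970801335493 x 0.051749800465229645
```

Call:
move_arm([
  [[0.37,3.15,0],[0,0,-0.035],40],
  [[0.37,3.15,0],[0,0,-0.035],40],
  [[0.37,3.15,0],[0,0,-0.035],40],
  [[0.37,3.15,0],[0,0,-0.035],40],
  [[0.37,3.15,0],[0,0,-0.035],40],
  [[0.37,3.15,0],[0,0,-0.035],40],
  [[0.37,3.15,0],[0,0,-0.035],40],
  [[0.37,3.15,0],[0,0,-0.035],40],
  [[0.37,3.15,0],[0,0,-0.035],40],
  [[0.37,3.15,0],[0,0,-0.035],40],
])

```text
t: 38.9
eef_pos: [0.5491, 0.1689, 0.1223]
ee_rot: [-0.0, 0.862, 0.507, 0.0]
contact_force: [-1.8, 2.3, -0.5]
gripper_width: 0.0343
```

```bash
python3 - <<'E'
from h import *
rd('left')
E
```

```text
t 38.9 pos [0.5491 0.1689 0.1223] rot [-0.0003  0.8618  0.5072  0.    ] F [-1.8064  2.3253 -0.4769] w 0.034268609502524666
hd -2.0777113680131194 pivot in tool (mm): x 89.3324869506646 y -8.639917431073123 F along push(-y) 2.707932295842943 x 1.1557580396185085
```

Call:
move_arm([
  [[0.4,3.15,0],[0,0,-0.035],40],
  [[0.4,3.15,0],[0,0,-0.035],40],
  [[0.4,3.15,0],[0,0,-0.035],40],
  [[0.4,3.15,0],[0,0,-0.035],40],
  [[0.4,3.15,0],[0,0,-0.035],40],
  [[0.4,3.15,0],[0,0,-0.035],40],
  [[0.4,3.15,0],[0,0,-0.035],40],
  [[0.4,3.15,0],[0,0,-0.035],40],
  [[0.4,3.15,0],[0,0,-0.035],40],
  [[0.4,3.15,0],[0,0,-0.035],40],
])

```text
t: 39.9
eef_pos: [0.5797, 0.1618, 0.1222]
ee_rot: [-0.0, 0.76, 0.65, -0.0]
contact_force: [-2.0, 1.0, 0.5]
gripper_width: 0.0341
```

```bash
python3 - <<'E'
from h import *
rd('left')
E
```

```text
t 39.9 pos [0.5797 0.1618 0.1222] rot [-0.0004  0.7603  0.6495 -0.0002] F [-1.9659  0.9547  0.5369] w 0.03414259583430349
hd -1.7276835198393719 pivot in tool (mm): x 89.13117319425878 y -8.84589536462066 F along push(-y) 2.0913149853651363 x 0.6359242114855485
```

Call:
move_arm([
  [[0.1,1.17,0],[0,0,-0.013],40],
  [[0.1,1.17,0],[0,0,-0.013],40],
  [[0.1,1.17,0],[0,0,-0.013],40],
  [[0.1,1.17,0],[0,0,-0.013],40],
  [[0.1,1.17,0],[0,0,-0.013],40],
  [[0.1,1.17,0],[0,0,-0.013],40],
  [[0.1,1.17,0],[0,0,-0.013],40],
  [[0.1,1.17,0],[0,0,-0.013],40],
  [[0.1,1.17,0],[0,0,-0.013],40],
  [[0.1,1.17,0],[0,0,-0.013],40],
])

```text
t: 40.9
eef_pos: [0.5917, 0.1613, 0.1223]
ee_rot: [-0.0, 0.717, 0.697, -0.0]
contact_force: [-2.6, 2.1, -0.0]
gripper_width: 0.034
```

```bash
python3 - <<'E'
from h import *
rd('left')
E
```

```text
t 40.9 pos [0.5917 0.1613 0.1223] rot [-0.      0.7169  0.6971 -0.    ] F [-2.5535  2.0769 -0.0187] w 0.03397622100727508
hd -1.5987642611342423 pivot in tool (mm): x 89.6656846703927 y -9.346512996578937 F along push(-y) 2.610599704309348 x 2.0046658085355245
```

Call:
move_arm([
  [[0.1,0.9,0],[0,0,-0.01],40],
  [[0.1,0.9,0],[0,0,-0.01],40],
  [[0.1,0.9,0],[0,0,-0.01],40],
  [[0.1,0.9,0],[0,0,-0.01],40],
  [[0.1,0.9,0],[0,0,-0.01],40],
  [[0.1,0.9,0],[0,0,-0.01],40],
  [[0.1,0.9,0],[0,0,-0.01],40],
  [[0.1,0.9,0],[0,0,-0.01],40],
  [[0.1,0.9,0],[0,0,-0.01],40],
  [[0.1,0.9,0],[0,0,-0.01],40],
])

```text
t: 41.9
eef_pos: [0.6006, 0.1624, 0.1222]
ee_rot: [-0.0, 0.681, 0.732, -0.0]
contact_force: [-3.5, 1.0, 0.6]
gripper_width: 0.034
```

```bash
python3 - <<'E'
from h import *
rd('left')
E
```

```text
t 41.9 pos [0.6006 0.1624 0.1222] rot [-0.0001  0.6813  0.732  -0.0001] F [-3.5247  1.0457  0.6471] w 0.03404463447386112
hd -1.4990434015402467 pivot in tool (mm): x 89.66831583142367 y -9.267275973320302 F along push(-y) 3.4408563376299792 x 1.2956830922010478
```

Call:
move_arm([
  [[0.1,0.9,0],[0,0,-0.01],40],
  [[0.1,0.9,0],[0,0,-0.01],40],
  [[0.1,0.9,0],[0,0,-0.01],40],
  [[0.1,0.9,0],[0,0,-0.01],40],
  [[0.1,0.9,0],[0,0,-0.01],40],
  [[0.1,0.9,0],[0,0,-0.01],40],
  [[0.1,0.9,0],[0,0,-0.01],40],
  [[0,0,0],[0,0,0],40],
  [[0,0,0],[0,0,0],40],
  [[0,0,0],[0,0,0],40],
])

```text
t: 42.9
eef_pos: [0.6061, 0.1637, 0.122]
ee_rot: [-0.0, 0.655, 0.755, -0.001]
contact_force: [-8.6, 0.7, 0.6]
gripper_width: 0.0339
```

```bash
python3 - <<'E'
from h import *
rd('left')
E
```

```text
t 42.9 pos [0.6061 0.1637 0.122 ] rot [-0.0005  0.6553  0.7553 -0.0007] F [-8.5638  0.6562  0.6356] w 0.03390095679099318
hd -1.4292396517405934 pivot in tool (mm): x 89.57202962918396 y -8.617582735711755 F along push(-y) 8.386673066132163 x 1.8577065616764044
```

Call:
move_arm([
  [[0,-5,0],[0,0,0],40],
  [[0,-5,0],[0,0,0],40],
  [[0,-5,0],[0,0,0],40],
  [[0,0,0],[0,0,0],40],
  [[0,0,-15],[0,0,0],40],
  [[0,0,-20],[0,0,0],40],
  [[0,0,-20],[0,0,0],40],
  [[0,0,-20],[0,0,0],40],
  [[0,0,-20],[0,0,0],40],
  [[0,0,-20],[0,0,0],40],
])

```text
t: 43.9
eef_pos: [0.5923, 0.1617, 0.2395]
ee_rot: [0.0, 0.656, 0.755, 0.001]
contact_force: [-0.1, 0.1, 0.6]
gripper_width: 0.0342
```

Call:
move_arm([
  [[-25,-10,0],[0,0,0],40],
  [[-40,-20,0],[0,0,0],40],
  [[-40,-20,0],[0,0,0],40],
  [[-40,-20,0],[0,0,0],40],
  [[-15,0,0],[0,0,0],40],
  [[0,0,0],[0,0,0],40],
  [[0,0,0],[0,0,0],40],
  [[0,0,0],[0,0,0],40],
  [[0,0,0],[0,0,0],40],
  [[0,0,0],[0,0,0],40],
])

```text
t: 44.9
eef_pos: [0.5452, -0.0057, 0.2373]
ee_rot: [-0.0, 0.655, 0.756, 0.0]
contact_force: [-0.2, -1.1, 0.2]
gripper_width: 0.0346
```

```bash
python3 - <<'E'
from h import *
st()
save('top','t6.png');save('scene','s6.png')
cv2.imwrite('pics/t6z.png',cv2.resize(cv2.imread('pics/t6.png')[160:275,180:440],None,fx=3,fy=3,interpolation=cv2.INTER_CUBIC))
cv2.imwrite('pics/s6z.png',cv2.resize(cv2.imread('pics/s6.png')[140:370,130:390],None,fx=2.6,fy=2.6,interpolation=cv2.INTER_CUBIC))
E
```

```text
t 44.9 pos [ 0.5452 -0.0057  0.2373] rot [-0.0001  0.6551  0.7556  0.0001] F [-0.1797 -1.079   0.204 ] w 0.034562922409120705
```

View pics/t6z.png

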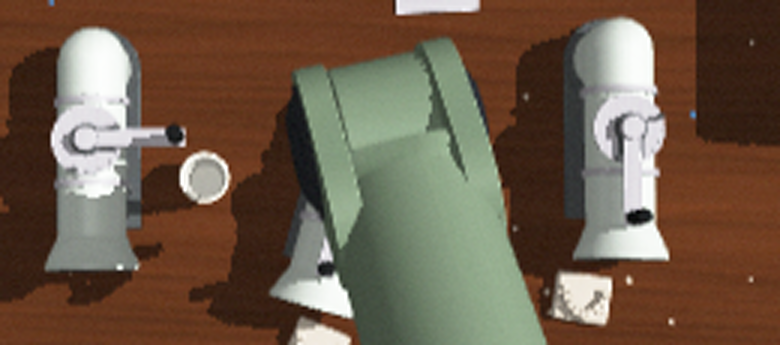

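View pics/s6z.png

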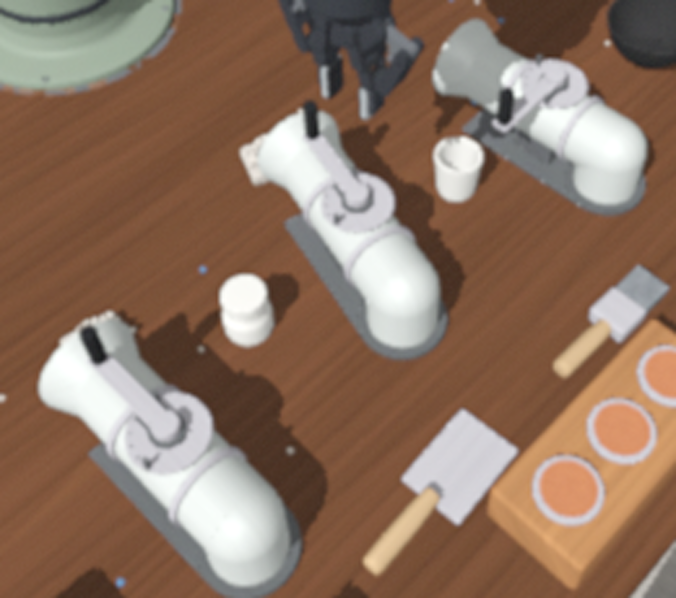

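```bash
python3 - <<'E'
from h import *
ti=eyes.camera_info('top')
for n,px in(('left',(238.2,204.7)),('mid',(288.7,249.7)),('right',(392.7,232))):
    h=atz('top',px,.136,ti)[:2]-np.array(PIV[n]); print(n,np.linalg.norm(h),np.arctan2(h[1],h[0]))
E
```

```text
left 0.08757615108476613 -1.532262727466988
mid 0.08927476285290052 2.8881913233499725
right 0.08931528953532049 -3.110815940262021
```

```bash
python3 - <<'E'
from h import *
ticket.job_done(); st()
E
```

```text
the job is handed in; nothing more can be done
the job is handed in; nothing more can be done
```

The binding damper is the one on the robot's left (+y). I left it fully shut; the other two are fully open at their stops. The job was handed in at about 45 s of the 67 s allowed. I never matched the letters a, b and c to the three fittings, so I name them by side.

All pushes were on the handle with the jaws about 34 mm open, never squeezing. Forces were read at the end of each 1 s move.

| Lever | Force while swinging | What I felt | Left at |
|---|---|---|---|
| Right (-y) | about 1.5–2 N, easy | came right round; 7.6 N at the open stop | fully open |
| Middle | about 3–3.8 N, tight | came right round; 8.7 N at the open stop | fully open |
| Left (+y) | about 2–3 N | stopped dead at about 0.85 rad; force jumped to 10.3 N | swung back; 8.4 N at the shut stop |

- **Force limit:** the highest push read was about 10 N, well under 20 N.
- **Final check:** the last pictures show the right and middle levers along their ducts and the left one square across its duct. The casts, cup, jar and tools showed no movement.
- **Disagreements:** lever angles measured in the last top picture agree with the duct directions to about 0.03 rad. The middle lever's starting angle came out at about 0.03 rad, slightly below the stated 0.05, which I put down to measuring error. So the levers being at their stops rests mainly on the forces felt there.

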